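# Dress the ratchet display stand with mounted marbles

### The job

The tilting display stand is propped up by its ratchet: flip the red-tabbed pawl back towards you so that the board can be lowered, press it down flat, and lay every mounted half-marble that is out on the shelf in a pocket of its own, dome up and fully home. Then flip the pawl onto the toothed quadrant again and raise the board by its brass bar to the highest notch, leaving it propped there on the ratchet with the marbles still seated. Leave the blue jar and the soapstone cup where they are.

Things in the scene. Friction and masses are not known exactly. Their poses are not given: they have to be found in the camera images.
- board (a joint): tilt of the oak display board, rad: 0 = flat (its stop), 0.76 = upper stop; raising lifts the near edge with the brass bar. With the pawl engaged it rises freely but cannot sink below the notch last passed: about 0.11, 0.25, 0.39, 0.53 and 0.67 (the highest). Raising takes about 10 N at the bar, pressing the empty board down 2 N
- pawl (a joint): angle of the copper pawl, rad: 0 to 0.15 = leaning onto the toothed quadrant (engaged: board can rise, not sink); it is upright at 0.5; falls by its own weight to either side; 1.2 = flipped back towards the robot against its stop (released; it stays there)
- stand: the fixed dark oak base of the stand, 260 x 360 x 10 mm; origin at z = 0, x axis from the board's bar to its hinge, y axis along the hinge to the pawl's side, z up
- board_hinge (a point): middle of the board's hinge axis, 90 mm above the shelf, at the board's far edge. A stiff hinge: the empty board stays where it is left, the loaded one may sink slowly. The toothed brass quadrant hangs on the board's +y side. Axes as the board's: at joint 0 those of the stand
- board_bar (a point): middle of the brass bar (14 mm thick, 140 mm long, along y) 215 mm from the hinge axis; round, so it can turn between the fingers; free gap of 48 mm between it and the board's edge, except two thin stalks 64 mm either side of the middle
- pawl_tab (a point): middle of the red tab of the pawl: a bar 14 mm thick, 55 mm long, along the stand's y, sticking out sideways from the pawl at 98 mm from its pivot
- pawl_pivot (a point): pivot of the pawl, 22 mm above the shelf; its axis is the stand's y. The tab turns about it
- pocket0 (a point): centre of the floor of pocket 0 of the board (blue felt floor; 60 mm in x, 78 mm in y; walls 8 to 9 mm thick stand 10 mm above the floor); z axis out of the board. The pockets lie side by side along the hinge, 87 mm apart
- pocket1 (a point): centre of the floor of pocket 1 of the board (blue felt floor; 60 mm in x, 78 mm in y; walls 8 to 9 mm thick stand 10 mm above the floor); z axis out of the board. The pockets lie side by side along the hinge, 87 mm apart
- pocket2 (a point): centre of the floor of pocket 2 of the board (blue felt floor; 60 mm in x, 78 mm in y; walls 8 to 9 mm thick stand 10 mm above the floor); z axis out of the board. The pockets lie side by side along the hinge, 87 mm apart
- mount0: mounted half-marble: cream stone block 52 (x) x 70 (y) x 30 (z) mm, 0.16-0.29 kg, with a pale blue dome 37 mm across rising 12 mm from the front face. Origin: centre of the flat back; z axis points from back to dome. At the start it stands 70 mm tall on a short edge, y axis upright; pushing the top of its front face topples it onto its back. Absent (None from the start) in some runs
- mount0_dome (a point): top of the dome of mount0, 42 mm from the back face along its z
- mount1: mounted half-marble: cream stone block 52 (x) x 70 (y) x 30 (z) mm, 0.16-0.29 kg, with a pink dome 37 mm across rising 12 mm from the front face. Origin: centre of the flat back; z axis points from back to dome. At the start it stands 70 mm tall on a short edge, y axis upright; pushing the top of its front face topples it onto its back. Absent (None from the start) in some runs
- mount1_dome (a point): top of the dome of mount1, 42 mm from the back face along its z
- mount2: mounted half-marble: cream stone block 52 (x) x 70 (y) x 30 (z) mm, 0.16-0.29 kg, with a pale green dome 37 mm across rising 12 mm from the front face. Origin: centre of the flat back; z axis points from back to dome. At the start it stands 70 mm tall on a short edge, y axis upright; pushing the top of its front face topples it onto its back. Absent (None from the start) in some runs
- mount2_dome (a point): top of the dome of mount2, 42 mm from the back face along its z
- jar: frosted blue jar with wooden lid, 76 mm across, 110 mm tall; origin under its centre; to be left alone
- cup: carved soapstone cup, 72 mm across, 65 mm tall; origin under its centre; to be left alone
Mind the look-alikes: they are no part of the job. What is shaped like the mount2 but purple is not meant.

How it is judged:
By the outcome, as a careful person would: the job done as asked, in the order asked, and still so for the second after the job is handed in, with the robot touching nothing.
Of mount0, mount1, mount2 only 2 to 3 are there at a start; the rules pass over those that are not, and their reading is None.
At some moment in a run one of mount0, mount1, mount2 may be knocked a few centimetres aside while the robot is not near it.
It also fails if it takes over 210 s, if anything falls off the work surface, if the arm or the gripper's body presses on something with over 40 N, if the wrist force passes 120 N, or if a joint passes its speed limit or range.

### The arm

A 7-joint arm with a two-finger parallel gripper is mounted at the origin on the work surface. World frame = base frame: x ahead of the robot, y to its left, z up, the work surface at z = 0. Lengths are in m, angles in rad, forces in N, time in s.
With the tool pointing down it reaches from about 0.4 to 0.85 m from the base axis. Payload 10.4 kg.
Tool frame: the origin (TCP) lies at the very end of the fingers, on their centre line; the grasp point (between the pads) lies 19 mm behind it; z points along the fingers, y is the line along which they close (so a half turn about z gives the same grasp; the last joint's range is limited). The gripper opens to 87 mm and grips with 3 to 60 N. Pads are 19 mm wide; open, the fingers measure 117 mm over their backs; the gripper's body (75 mm by 190 mm) begins 51 mm behind the grasp point.
Start: joints at [-1.24, 0.332, -0.065, 1.46, 0.022, 1.35, -0.088], TCP at [0.217, 0.586, 0.223] pointing down, gripper open.
Joint ranges: [-2.6, 2.6], [-0.5, 2.12], [-1.47, 1.34], [0.16, 2.42], [-1.27, 4.41], [0.06, 2.06], [-2.6, 2.6]. Speed limits (rad/s): [2.22, 2.22, 2.79, 2.79, 3.14, 3.14, 3.14].

### API

Orientations are given as a unit quaternion [x, y, z, w].
In Python, from bench import r gives the robot as it stands.
- The arm moves only by the tool jog_arm, called after "Call:" as name(argument=value, ...) on one line, values as JSON. Schema: {"type":"object","properties":{"steps":{"type":"array","items":{"type":"number"},"minItems":5,"maxItems":60},"grip_force":{"type":"number"},"only":{"type":"string"},"quiet":{"type":"boolean"},"lines":{"type":"string"}},"required":["steps"],"additionalProperties":false}. steps is one flat list of numbers that holds 1 to 12 rows one after another, with no inner brackets; each row has 5 numbers: dx, dy, dz in cm, then a turn about the tool's z in units of 0.25 rad, then the finger opening in m; each row is the pose to reach, as a shift and turn from the pose commanded when the call began, along the tool's axes at that moment; what a row does not reach only later rows make up. A row lasts 1/10 s, in which the tool goes at most 0.05 m and 0.15 rad, less where a joint would pass 70% of its speed; a pose out of reach is approached as far as the arm can. The fingers move at their own pace and stop on an object; grip_force is the grip in N (left out, the last holds). Time passes only in rows, so rows that do not move let the fingers close. The tool returns the time, the measured TCP pose, the force, the opening and the grip force at its end. only (a regular expression) keeps the lines of the reply that match it, lines (a string "A,B") keeps lines A to B, and quiet returns only ok. Input that does not fit is refused with a message, and nothing moves.
- r.read_state(): the state, without advancing time (a new reading comes with each control period).
- r.camera(name): name is "scene" or "top" or "wrist"; returns a dict with "img" (480x640x3 uint8, red, green, blue), "fx", "fy", "cx", "cy" (pixels), "pose" (4x4, takes a point from camera to world coordinates). Camera axes: x right, y down, z forward; pixel columns grow to the right and rows downward; lengths in m; the calibration is good to about 2 mm. A picture is of the moment at which its call begins. There is no depth.
- r.close_job(): hands the job in; it is judged then, once.
Trained networks look in the newest picture that a camera, given by its name, has taken for a name from the list of things; names that differ only in an ending like _2 or _b are one class to them, and where a whole thing is asked for, a point or a joint stands for the part that bears it (a point fixed in the world has none). Each returns a list of dicts, best first, with "p" (0 to 1); they miss things now and then, are a little off and sometimes report something else, mostly with a low value. They report only what shows in the picture. A call takes as long as a camera call. They do not tell look-alikes from the thing itself.
- r.recognise(camera, label): "position" ([column, row] as shares, 0 to 1, of the picture: columns of its width, rows of its height, amid what is visible of it).
- r.regions_of(camera, label): "pixels" (480x640 bool, what is visible of it) and "position" ([column, row] as shares, 0 to 1, of the picture: columns of its width, rows of its height, amid what is visible of it).
The state is a dict: "time": time; "joint_positions": joint angles; "joint_vel": joint speeds; "joint_torque": joint torques, N m; "ee_pos": TCP position; "eef_rot": TCP orientation; "ft_force": force on the tool from outside, world axes, zero at the start; "torque": the same for the moment, N m; "width": finger opening in m; "grip_force": force on a finger pad.
Only numpy, scipy, OpenCV 4.12 (cv2) and the standard library are available. Lean on these libraries where they do the work, as an engineer would, in place of code of your own. Each camera call takes 0.05 s, during which the arm holds its last target. There are 200 camera calls.

## Working session

There is one attempt and no reset: what is moved stays moved. The work goes in short steps, Python scripts to look and compute and a tool call to move; the robot and the scene stay as the last step left them, time stands still between calls to the robot, and variables do not carry over. Pictures are saved under pics/ and viewed, at most 14 in all, crops included, and the job is handed in when it is done.

```bash
ls; mkdir -p pics
```

Create h.py:
```python
import numpy as np, cv2
from bench import r
from scipy.spatial.transform import Rotation as R
def cam(n,save=None):
    c=r.camera(n)
    if save: cv2.imwrite('pics/'+save,c['img'][:,:,::-1])
    return c
def ray(c,u,v):
    P=np.array(c['pose']); d=P[:3,:3]@np.array([(u-c['cx'])/c['fx'],(v-c['cy'])/c['fy'],1.]); return P[:3,3],d
def onz(c,u,v,z):
    o,d=ray(c,u,v); return o+d*(z-o[2])/d[2]
def proj(c,p):
    P=np.array(c['pose']); q=P[:3,:3].T@(np.array(p)-P[:3,3]); return np.array([c['cx']+c['fx']*q[0]/q[2],c['cy']+c['fy']*q[1]/q[2]])
def tri(obs):
    A=np.zeros((3,3));b=np.zeros(3)
    for c,u,v in obs:
        o,d=ray(c,u,v); d=d/np.linalg.norm(d); M=np.eye(3)-np.outer(d,d); A+=M;b+=M@o
    return np.linalg.solve(A,b)
def tool(p):
    "world target TCP -> shift in tool axes"
    s=r.read_state(); return R.from_quat(s['eef_rot']).inv().apply(np.array(p)-s['ee_pos'])
```

Run:
```python
from h import *
np.set_printoptions(precision=3,suppress=True)
s=r.read_state(); print(s['ee_pos'],s['eef_rot'],s['time'],R.from_quat(s['eef_rot']).as_matrix())
C={n:cam(n,n+'0.png') for n in('scene','top')}
for n in C: print(n,C[n]['fx'],np.array(C[n]['pose'])[:3].tolist())
for l in ['board_hinge','board_bar','pawl_tab','pawl_pivot','pocket0','pocket1','pocket2','mount0','mount1','mount2','mount0_dome','mount1_dome','mount2_dome','jar','cup']:
    o=[]
    for n in C:
        d=r.recognise(n,l); 
        print(l,n,[(round(x['p'],2),round(x['position'][0]*640),round(x['position'][1]*480)) for x in d[:4]])
        if d: o.append((C[n],d[0]['position'][0]*640,d[0]['position'][1]*480))
    if len(o)==2: print('   tri',tri(o))
```

```text
pics
[0.216 0.586 0.222] [ 0.176  0.984 -0.001 -0.   ] 0.0 [[-0.938  0.346 -0.   ]
 [ 0.346  0.938 -0.001]
 [-0.    -0.001 -1.   ]]
scene 437.80529323723215 [[0.5830616165166722, 0.5087769004317514, -0.6333918352268405, 1.3309214876655429], [0.8123111417694028, -0.3518662630517256, 0.4651244369878915, -0.5444966904259321], [0.013775351257020198, -0.7857074509720994, -0.6184448570282334, 0.786065757673462]]
top 478.85281600990265 [[-0.018870973637763914, -0.9861968286434715, 0.16449833290195406, 0.4171405434234046], [-0.9996073932878679, 0.02201795408203856, 0.0173282711854212, -0.05483279509701126], [-0.02071100282934355, -0.16410674840359404, -0.9862251413801022, 1.167108147289464]]
board_hinge scene []
board_hinge top [(0.95, 234, 236), (0.65, 156, 247)]
board_bar scene [(0.75, 364, 208)]
board_bar top [(0.95, 236, 235), (0.68, 377, 210)]
   tri [0.602 0.159 0.113]
pawl_tab scene [(0.37, 411, 188)]
pawl_tab top [(0.55, 155, 242)]
   tri [0.594 0.346 0.106]
pawl_pivot scene [(0.46, 413, 187)]
pawl_pivot top [(0.25, 234, 253)]
   tri [0.612 0.214 0.155]
pocket0 scene [(0.58, 360, 208
[... 524 characters left out ...]
.7, 339, 215)]
   tri [ 0.569 -0.212 -0.022]
mount2 scene [(0.83, 278, 295), (0.69, 206, 274), (0.63, 306, 275)]
mount2 top [(0.93, 426, 275), (0.86, 378, 209), (0.7, 339, 215)]
   tri [ 0.569 -0.212 -0.022]
mount0_dome scene [(0.56, 361, 207), (0.47, 273, 293)]
mount0_dome top []
mount1_dome scene [(0.66, 206, 270), (0.63, 410, 187)]
mount1_dome top [(0.58, 424, 275)]
   tri [ 0.51  -0.275  0.04 ]
mount2_dome scene [(0.76, 305, 273), (0.6, 276, 290), (0.58, 361, 206)]
mount2_dome top [(0.77, 375, 212), (0.63, 336, 214), (0.21, 153, 246)]
   tri [ 0.675 -0.129  0.076]
jar scene [(0.57, 177, 320)]
jar top [(0.92, 478, 220)]
   tri [ 0.636 -0.403  0.051]
cup scene [(0.92, 140, 292)]
cup top []
```

View pics/scene0.png

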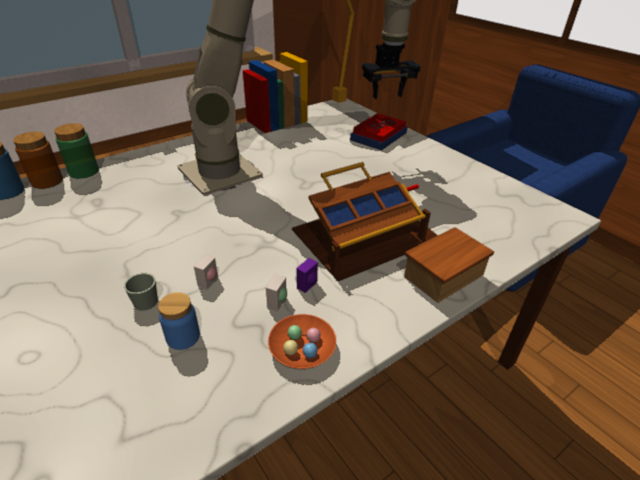

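View pics/top0.png

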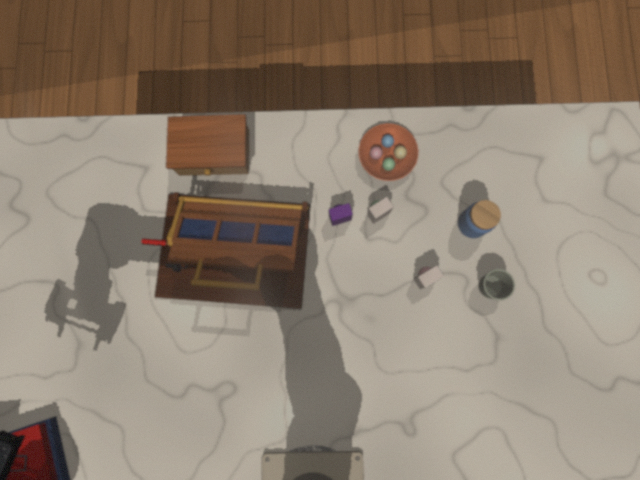

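Scene picture: candidates for a mount are pink-domed (206,274), green-domed (278,293) and purple (306,275); in the top view they are at (428,275), (380,209) and (340,213). The purple one is the look-alike, and mount0 (blue) seems absent. I'll check this in close crops.

Run:
```python
import cv2
a=cv2.imread('pics/top0.png'); s=cv2.imread('pics/scene0.png')
cv2.imwrite('pics/c1.png',cv2.resize(a[180:315,135:325],None,fx=4.2,fy=4.2,interpolation=3))
x=cv2.resize(s[245:325,180:330],None,fx=5,fy=5,interpolation=3)
cv2.imwrite('pics/c2.png',x)
```

```text
(no output)
```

View pics/c1.png

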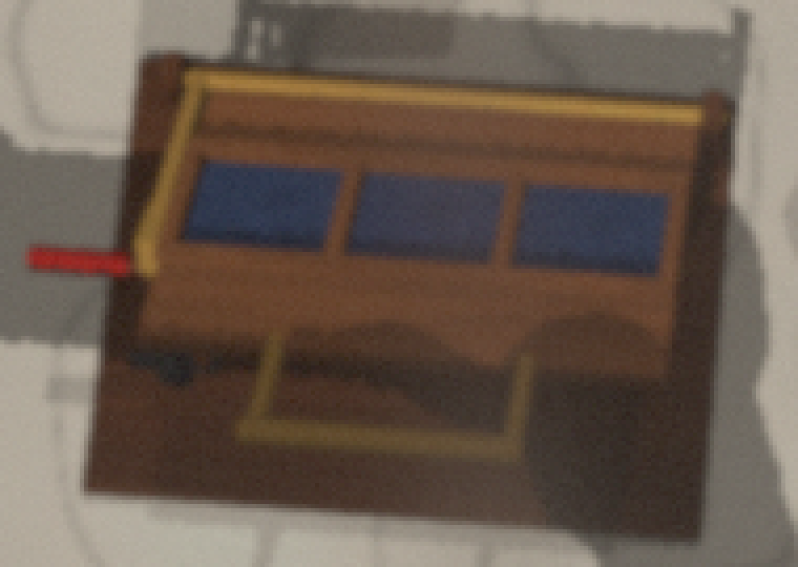

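View pics/c2.png

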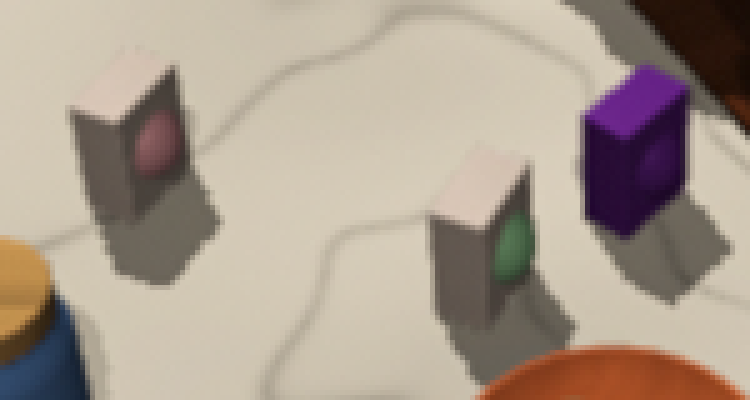

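Confirmed: mount1 (pink) and mount2 (green) are standing, and the purple one is left alone. The stand crop shows the red tab at top pixel about (154,242), the bar's ends at (192,282) and (259,287), and the base's near corners at (155,297) and (301,308).

Run:
```python
from h import *
np.set_printoptions(precision=4,suppress=True)
T=cam('top');S=cam('scene')
g=lambda x,y:(135+x/4.2,180+y/4.2)
a=onz(T,*g(85,490),.01);b=onz(T,*g(698,540),.01)
print('near corners',a,b,np.linalg.norm(a-b))
yv=(a-b)[:2];yv/=np.linalg.norm(yv);xv=np.array([yv[1],-yv[0]]);print('yaw',np.arctan2(xv[1],xv[0]))
org=(a+b)[:2]/2+.13*xv;print('origin',org)
for z in (.09,):
  h1=onz(T,*g(190,78),z);h2=onz(T,*g(715,115),z);print('hinge rod',h1,h2,np.linalg.norm(h1-h2))
  for h in(h1,h2): print('  in stand',[(h[:2]-org)@xv,(h[:2]-org)@yv])
def inst(p): return np.array([(p[:2]-org)@xv,(p[:2]-org)@yv,p[2]])
e1=tri([(T,*g(240,430)),(S,322,182)]);e2=tri([(T,*g(520,452)),(S,368,166)]);print('bar',e1,e2,inst(e1),inst(e2))
t=[tri([(T,*g(80,262)),(S,413,187)]),];print('tab',t,inst(t[0]))
# mounts: top faces at z=.07
for n,u in(('green',(380,205)),('pink',(427,272))): print(n,onz(T,*u,.07))
# segment for mount
for l in('mount1',):
  for n,c in(('top',T),('scene',S)):
    for d in r.regions_of(n,l):
      m=d['pixels']; ys,xs=np.nonzero(m);print(n,round(d['p'],2),xs.min(),xs.max(),ys.min(),ys.max(),m.sum(),xs.mean(),ys.mean())
c=lambda z:None
# top corners in the scene crop c2 (5x, off 180,245)
k=lambda x,y:(180+x/5,245+y/5)
for n,pts in(('pink',[(68,108),(122,123),(178,66),(135,48)]),('green',[(430,212),(490,226),(532,162),(478,145)])):
  P=np.array([onz(S,*k(*p),.07) for p in pts]);print(n,P[:,:2],P.mean(0),'edges',np.linalg.norm(np.roll(P,-1,0)-P,axis=1))
  f=P[2]-P[1];f2=P[0]-P[1];print('  wide dir yaw',np.arctan2(f[1],f[0]),'thin', np.arctan2(f2[1],f2[0]))
x=T['img'][190:300,330:460];cv2.imwrite('pics/c3.png',cv2.resize(x[:,:,::-1],None,fx=5,fy=5,interpolation=3))
```

```text
near corners [0.474  0.3733 0.01  ] [0.4387 0.0203 0.01  ] 0.35470201438982346
yaw -0.09961309746843933
origin [0.5857 0.1839]
hinge rod [0.6958 0.2939 0.09  ] [0.6679 0.0031 0.09  ] 0.2921140532302868
  in stand [np.float64(0.09863531202457855), np.float64(0.12044968539315298)]
  in stand [np.float64(0.09980263564681027), np.float64(-0.17166203544356348)]
bar [0.4678 0.1875 0.1434] [0.5208 0.1455 0.2039] [-0.1177 -0.0081  0.1434] [-0.0608 -0.0447  0.2039]
tab [array([0.5947, 0.3494, 0.1102])] [-0.0075  0.1656  0.1102]
green [ 0.6742 -0.1712  0.07  ]
pink [ 0.5147 -0.2723  0.07  ]
top 0.84 414 441 266 288 400 426.9975 276.295
top 0.62 368 392 198 222 405 379.4641975308642 209.46913580246914
scene 0.79 193 218 254 289 689 205.611030478955 271.6429608127721
scene 0.7 296 317 258 291 585 306.0974358974359 274.2649572649573
scene 0.59 265 286 274 309 590 275.3593220338983 291.2186440677966
pink [[ 0.5127 -0.3076]
 [ 0.5378 -0.2907]
 [ 0.5143 -0.2497]
 [ 0.4892 -0.2614]] [ 0.5135 -0.2773  0.07  ] edges [0.0303 0.0472 0.0277 0.0519]
  wide dir yaw 2.091104215096772 thin -2.5476627117811868
green [[ 0.6762 -0.1997]
 [ 0.6999 -0.1817]
 [ 0.6747 -0.1424]
 [ 0.6498 -0.1572]] [ 0.6751 -0.1703  0.07  ] edges [0.0298 0.0468 0.029  0.05  ]
  wide dir yaw 2.141443944149982 thin -2.4936539682046295
```

View pics/c3.png

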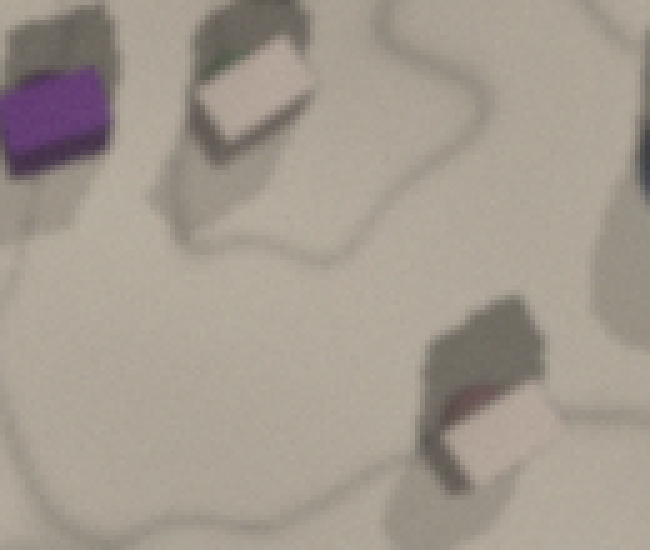

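mount1 (pink) and mount2 (green) face their domes towards about +x with yaw 0.55–0.6. I had swapped the bar ends, so I'll redo that and work out the approach to the tab.

Add to h.py:
```python
yaw=-.0996; org=np.array([.5857,.1839]); xv=np.array([np.cos(yaw),np.sin(yaw)]); yv=np.array([-xv[1],xv[0]])
def inst(p): return np.array([(p[:2]-org)@xv,(p[:2]-org)@yv,p[2]])
def W(x,y,z): return np.r_[org+x*xv+y*yv,z]
def go(p,ty=None,close=True):
    "print tool-axis shift to world TCP p; turn so tool y has world yaw ty (mod pi)"
    s=r.read_state(); M=R.from_quat(s['eef_rot']).as_matrix(); d=M.T@(np.array(p)-s['ee_pos']); t=0
    if ty is not None:
        c=np.arctan2(M[1,1],M[0,1]); t=-((ty-c+np.pi/2)%np.pi-np.pi/2)
    print('shift',np.round(d,4),'turn',round(t,3),'dist',round(np.linalg.norm(d),3))
```

Run:
```python
from h import *
np.set_printoptions(precision=4,suppress=True)
T=cam('top');S=cam('scene')
g=lambda x,y:(135+x/4.2,180+y/4.2)
for a,b in(((240,430),(368,166)),((520,452),(322,182))):
  p=tri([(T,*g(*a)),(S,*b)]);print('bar',p,inst(p))
go(W(.03,.185,.2),yaw)
print(r.read_state()['width'])
```

```text
bar [0.4995 0.2456 0.1689] [-0.0919  0.0529  0.1689]
bar [0.4822 0.1011 0.157 ] [-0.0947 -0.0927  0.157 ]
shift [-0.4682 -0.063   0.0226] turn 1.317 dist 0.473
0.08686632533350144
```

Units first: shifts go in cm and turns go in units of 0.25 rad. So -0.468 m is -46.8, -0.063 m is -6.3, 1.317 rad is 5.268.

Call:
jog_arm(steps=[-46.8, -6.3, 2.2, 5.268, 0, -46.8, -6.3, 2.2, 5.268, 0, -46.8, -6.3, 2.2, 5.268, 0, -46.8, -6.3, 2.2, 5.268, 0, -46.8, -6.3, 2.2, 5.268, 0, -46.8, -6.3, 2.2, 5.268, 0, -46.8, -6.3, 2.2, 5.268, 0, -46.8, -6.3, 2.2, 5.268, 0, -46.8, -6.3, 2.2, 5.268, 0, -46.8, -6.3, 2.2, 5.268, 0, -46.8, -6.3, 2.2, 5.268, 0, -46.8, -6.3, 2.2, 5.268, 0], grip_force=20)

```text
time: 3.1
ee_pos: [0.6337, 0.3651, 0.2001]
eef_rot: [0.742, 0.671, -0.0, -0.0]
ft_force: [-0.6, 0.0, -0.3]
width: 0.0022
grip_force: 0.0
```

Run:
```python
from h import *
print(inst(r.read_state()['ee_pos']),R.from_quat(r.read_state()['eef_rot']).as_matrix().round(3))
go(W(.03,.185,.095),yaw)
cam('wrist','w1.png');cam('scene','s1.png')
```

```text
[0.02973136 0.18503497 0.20010909] [[ 0.1    0.995 -0.001]
 [ 0.995 -0.1    0.   ]
 [-0.    -0.001 -1.   ]]
shift [-0.      0.0003  0.1051] turn -0.001 dist 0.105
```

View pics/w1.png

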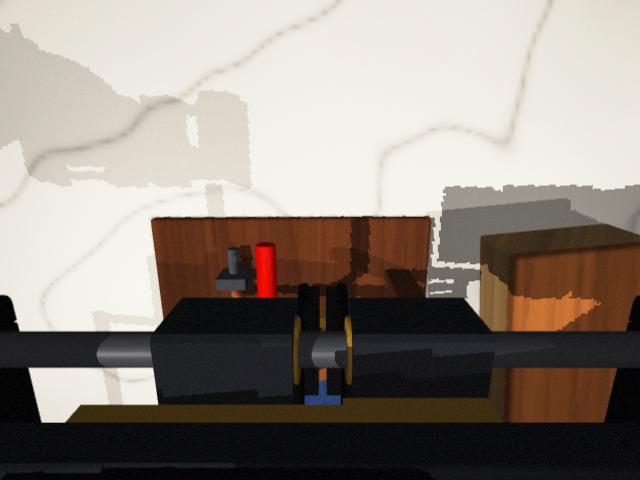

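The wrist view shows the red tab at (266,270), left of the closed fingers (robot side), so the fingers are clear to go down on its far side.

Scaled: 0.105 m is 10.5, 0.05 m is 5.

Call:
jog_arm(steps=[0, 0, 5, 0, 0, 0, 0, 10.5, 0, 0, 0, 0, 10.5, 0, 0, 0, 0, 10.5, 0, 0])

```text
time: 3.6
ee_pos: [0.6324, 0.366, 0.0956]
eef_rot: [0.741, 0.671, -0.001, -0.0]
ft_force: [-0.1, -0.3, 1.5]
width: 0.0005
grip_force: 0.0
```

Call:
jog_arm(steps=[0, -1, 0, 0, 0, 0, -2, 0, 0, 0, 0, -3, 0, 0, 0, 0, -4, 0, 0, 0, 0, -5, 0, 0, 0, 0, -6, 0, 0, 0, 0, -7, 0, 0, 0, 0, -8, 0, 0, 0, 0, -9, 0, 0, 0, 0, -10, 0, 0, 0, 0, -10, 0, 0, 0])

```text
time: 4.7
ee_pos: [0.5327, 0.3758, 0.0956]
eef_rot: [0.741, 0.671, -0.0, -0.0]
ft_force: [0.4, 0.9, 1.7]
width: 0.0006
grip_force: 0.0
```

Run:
```python
from h import *
S=cam('scene')['img'];T=cam('top')['img']
x=cv2.resize(S[150:290,280:440],None,fx=3.2,fy=3.2,interpolation=3)[:,:,::-1]
cv2.imwrite('pics/p2.png',x)
w=r.camera('wrist');cv2.imwrite('pics/w2.png',w['img'][:,:,::-1])
cv2.imwrite('pics/p2.png',np.hstack([cv2.resize(S[150:270,300:440],(420,360),interpolation=3),cv2.resize(T[190:310,130:250],(360,360),interpolation=3)])[:,:,::-1])
```

```text
(no output)
```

View pics/p2.png

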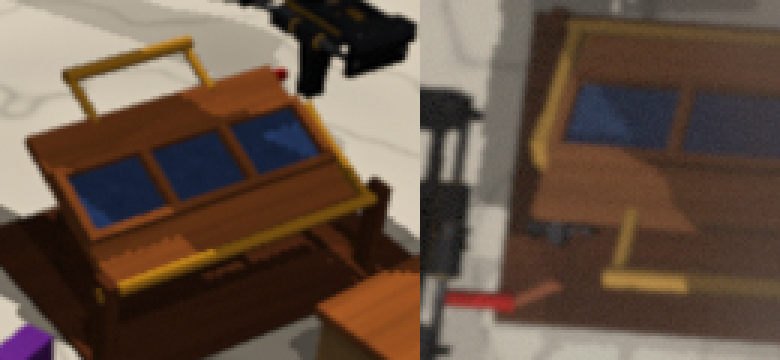

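The pawl is flipped: the tab is now near the robot at top pixel (150,290). Next I press the board down at the bar.

Run:
```python
from h import *
T=cam('top');print('tab',inst(onz(T,150,290,.097)))
go(W(-.108,-.02,.22))
```

```text
tab [-0.11726625  0.15871647  0.097     ]
shift [-0.2049 -0.0381 -0.1244] turn 0 dist 0.243
```

Call:
jog_arm(steps=[0, 0, -5, 0, 0, 0, 0, -10, 0, 0, 0, 0, -12.5, 0, 0, 0, 0, -12.5, 0, 0])

```text
time: 5.3
ee_pos: [0.5365, 0.3757, 0.2255]
eef_rot: [0.742, 0.671, 0.004, 0.0]
ft_force: [-0.2, 0.4, 0.1]
width: 0.0007
grip_force: 0.0
```

Run:
```python
from h import *
go(W(-.108,-.02,.22),yaw)
```

```text
shift [-0.2061 -0.0397  0.0042] turn -0.001 dist 0.21
```

Scaled: -0.206 m is -20.6, -0.15 m is -15.

Call:
jog_arm(steps=[-5, -1, 0, 0, 0, -10, -2, 0, 0, 0, -15, -3, 0, 0, 0, -20.6, -3.9, 0, 0, 0, -20.6, -3.9, 0, 0, 0, -20.6, -3.9, 0, 0, 0])

```text
time: 5.9
ee_pos: [0.4748, 0.1721, 0.2203]
eef_rot: [0.743, 0.67, 0.0, -0.0]
ft_force: [-0.3, 1.3, 0.1]
width: 0.0003
grip_force: 0.0
```

Call:
jog_arm(steps=[0, 0, 2, 0, 0, 0, 0, 4, 0, 0, 0, 0, 5.5, 0, 0, 0, 0, 7, 0, 0, 0, 0, 8, 0, 0, 0, 0, 9, 0, 0, 0, 0, 10, 0, 0, 0, 0, 11, 0, 0, 0, 0, 11.8, 0, 0, 0, 0, 11.8, 0, 0])

```text
time: 6.9
ee_pos: [0.4563, 0.1774, 0.0937]
eef_rot: [0.739, 0.674, -0.016, -0.01]
ft_force: [-58.1, 9.8, -4.5]
width: 0.0002
grip_force: 25.8
```

Run:
```python
from h import *
S=cam('scene')['img'];T=cam('top','t2.png')['img']
cv2.imwrite('pics/p3.png',np.hstack([cv2.resize(S[150:270,300:440],(420,360),interpolation=3),cv2.resize(T[190:310,130:250],(360,360),interpolation=3)])[:,:,::-1])
```

```text
(no output)
```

View pics/p3.png

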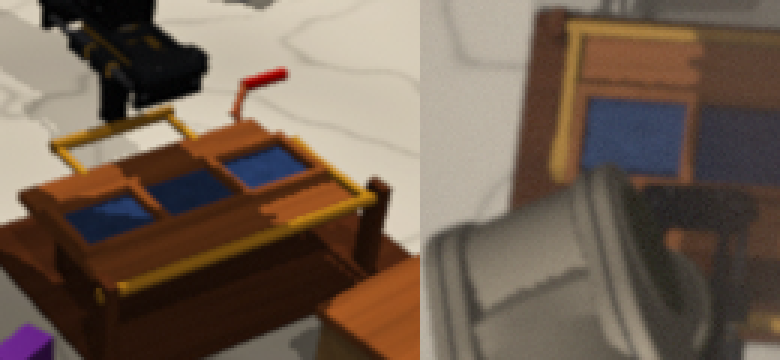

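The finger slipped to the near side of the bar (58 N sideways). The board is partly lowered. I'll back off and then press further in.

Scaled: -0.03 m is -3, -0.07 m is -7.

Call:
jog_arm(steps=[0, -1.5, 0, 0, 0, 0, -3, 0, 0, 0, 0, -3, -3, 0, 0, 0, -3, -7, 0, 0, 0, -3, -7, 0, 0])

```text
time: 7.5
ee_pos: [0.4474, 0.1799, 0.1766]
eef_rot: [0.741, 0.672, 0.003, 0.001]
ft_force: [0.2, 0.2, -0.5]
width: 0.0006
grip_force: 0.0
```

Run:
```python
from h import *
np.set_printoptions(precision=4,suppress=True)
cam('scene','s3.png');T=cam('top','t3.png')
s=cv2.imread('pics/s3.png');cv2.imwrite('pics/c4.png',np.hstack([cv2.resize(s[150:270,300:440],(420,360),interpolation=3),cv2.resize(cv2.imread('pics/t3.png')[190:310,150:270],(360,360),interpolation=3)]))
print(inst(r.read_state()['ee_pos']))
go(W(-.075,-.02,.16),yaw)
```

```text
[-0.139  -0.0192  0.1726]
shift [-0.0009  0.064   0.0127] turn 0.001 dist 0.065
```

View pics/c4.png

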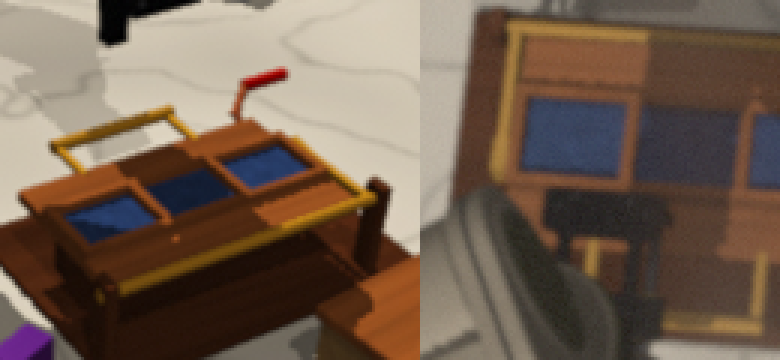

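Run:
```python
from h import *
np.set_printoptions(precision=4,suppress=True)
S=cam('scene');T=cam('top')
p=tri([(S,318.3,199.3),(T,262.3,298.3)]);print(p,inst(p))
for z in(.1,.12,.14): print(z,inst(onz(T,262.3,298.3,z)),inst(onz(S,318.3,199.3,z)),inst(onz(S,357.3,186.7,z)))
# pockets in top crop c4 : left pocket corners
for q in((525,97),(625,107),(620,177),(520,170)): print(inst(onz(T,150+(q[0]-420)/3,190+q[1]/3,.1)))
```

```text
[0.4627 0.1039 0.0882] [-0.1145 -0.0918  0.0882]
0.1 [-0.1156 -0.0953  0.1   ] [-0.0983 -0.0995  0.1   ] [-0.102  0.039  0.1  ]
0.12 [-0.1161 -0.0983  0.12  ] [-0.0717 -0.1155  0.12  ] [-0.0753  0.0189  0.12  ]
0.14 [-0.1166 -0.1012  0.14  ] [-0.0451 -0.1316  0.14  ] [-0.0486 -0.0012  0.14  ]
[0.0418 0.0988 0.1   ]
[0.04   0.0216 0.1   ]
[-0.0137  0.0191  0.1   ]
[-0.0143  0.0954  0.1   ]
```

The bar reads z≈0.089, so the board is already about flat. A gentle centred press will confirm it.

Scaled: 0.027 m is 2.7, 0.075 m is 7.5.

Call:
jog_arm(steps=[0, 2.7, 0, 0, 0, 0, 2.7, 3, 0, 0, 0, 2.7, 6, 0, 0, 0, 2.7, 7, 0, 0, 0, 2.7, 7.3, 0, 0, 0, 2.7, 7.5, 0, 0, 0, 2.7, 7.5, 0, 0])

```text
time: 8.4
ee_pos: [0.4723, 0.1746, 0.0983]
eef_rot: [0.742, 0.671, 0.001, 0.0]
ft_force: [-0.2, 0.1, -0.2]
width: 0.0003
grip_force: 0.0
```

Call:
jog_arm(steps=[0, 0, 0.1, 0, 0, 0, 0, 0.2, 0, 0, 0, 0, 0.3, 0, 0, 0, 0, 0.3, 0, 0])

```text
time: 8.8
ee_pos: [0.4726, 0.1748, 0.0969]
eef_rot: [0.742, 0.671, 0.001, -0.0]
ft_force: [-6.6, -3.3, 20.9]
width: 0.0003
grip_force: 10.3
```

Call:
jog_arm(steps=[0, 0, -5, 0, 0, 0, 0, -10, 0, 0, 0, 0, -15, 0, 0, 0, 0, -15, 0, 0])

```text
time: 9.2
ee_pos: [0.4747, 0.1754, 0.2519]
eef_rot: [0.742, 0.671, 0.006, 0.001]
ft_force: [1.2, 0.2, -0.2]
width: 0.0006
grip_force: 0.0
```

Run:
```python
from h import *
np.set_printoptions(precision=4,suppress=True)
print(inst(r.read_state()['ee_pos']))
n=np.array([np.cos(.55),np.sin(.55),0]); c=np.array([.514,-.275,0])
print('front of pink'); go(c+n*.05+[0,0,.2],.55+np.pi/2)
```

```text
[-0.1096 -0.0195  0.2519]
front of pink
shift [-0.4143  0.1235  0.05  ] turn 0.92 dist 0.435
```

The board is at its stop: 21 N reaction with the bar top at 0.097. Now to topple pink.

Call:
jog_arm(steps=[-5, 1.5, 0, 0.6, 0, -10, 3, 1, 1.2, 0, -15, 4.5, 2, 1.8, 0, -20, 6, 2.5, 2.4, 0, -25, 7.5, 3, 3, 0, -30, 9, 4, 3.6, 0, -34.5, 10.4, 4.5, 3.68, 0, -39, 11.8, 5, 3.68, 0, -41.4, 12.3, 5, 3.68, 0, -41.4, 12.3, 5, 3.68, 0, -41.4, 12.3, 5, 3.68, 0])

```text
time: 10.3
ee_pos: [0.5526, -0.2507, 0.1943]
eef_rot: [0.963, 0.271, -0.0, 0.0]
ft_force: [0.5, 0.9, -0.1]
width: 0.0002
grip_force: 0.0
```

Run:
```python
from h import *
n=np.array([np.cos(.55),np.sin(.55),0]); c=np.array([.514,-.275,0])
print(R.from_quat(r.read_state()['eef_rot']).as_matrix().round(3))
go(c+n*.05+[0,0,.06],.55+np.pi/2)
go(c-n*.02+[0,0,.06],.55+np.pi/2)
T=cam('top','t4.png');S=cam('scene','s4.png')
for k,c in(('top',T),('scene',S)):
  for d in r.regions_of(k,'mount1'):
      ys,xs=np.nonzero(d['pixels']);print(k,round(d['p'],2),xs.min(),xs.max(),ys.min(),ys.max(),xs.mean().round(1),ys.mean().round(1))
```

```text
[[ 0.853  0.522 -0.   ]
 [ 0.522 -0.853 -0.   ]
 [-0.    -0.    -1.   ]]
shift [0.0044 0.0006 0.1343] turn -0.001 dist 0.134
shift [-0.0656  0.0006  0.1343] turn -0.001 dist 0.149
top 0.78 328 352 204 225 339.7 214.0
top 0.75 367 392 198 222 379.2 209.3
top 0.19 138 180 273 293 156.6 287.4
scene 0.88 193 217 255 288 205.4 271.4
scene 0.69 296 317 257 292 305.9 274.3
scene 0.65 265 286 274 309 275.5 291.5
```

Scaled: 0.133 m is 13.3, 0.1 m is 10.

Call:
jog_arm(steps=[0.4, 0, 5, 0, 0, 0.4, 0, 10, 0, 0, 0.4, 0, 13.3, 0, 0, 0.4, 0, 13.3, 0, 0, 0.4, 0, 13.3, 0, 0])

```text
time: 11.0
ee_pos: [0.5568, -0.2473, 0.0626]
eef_rot: [0.962, 0.272, 0.0, 0.0]
ft_force: [0.1, 0.3, 0.6]
width: 0.0005
grip_force: 0.0
```

Call:
jog_arm(steps=[-1.2, 0, 0, 0, 0, -2, 0, 0, 0, 0, -2.6, 0, 0, 0, 0, -3.2, 0, 0, 0, 0, -3.8, 0, 0, 0, 0, -4.4, 0, 0, 0, 0, -5, 0, 0, 0, 0, -5.6, 0, 0, 0, 0, -6.2, 0, 0, 0, 0, -6.8, 0, 0, 0, 0, -7.2, 0, 0, 0, 0, -7.2, 0, 0, 0, 0])

```text
time: 12.2
ee_pos: [0.4943, -0.286, 0.0614]
eef_rot: [0.962, 0.271, -0.0, -0.0]
ft_force: [-0.5, -0.1, -0.4]
width: 0.0007
grip_force: 0.0
```

Call:
jog_arm(steps=[2, 0, -3, 0, 0, 2, 0, -8, 0, 0, 2, 0, -13, 0, 0.087, 2, 0, -13, 0, 0.087, 2, 0, -13, 0, 0.087])

```text
time: 12.7
ee_pos: [0.5128, -0.275, 0.1924]
eef_rot: [0.962, 0.272, 0.001, 0.0]
ft_force: [0.8, 0.3, -0.7]
width: 0.0171
grip_force: 0.0
```

Run:
```python
from h import *
np.set_printoptions(precision=4,suppress=True)
n=np.array([np.cos(.55),np.sin(.55),0])
T=cam('top','t5.png');S=cam('scene','s5.png');w=cam('wrist','w5.png')
o=[]
for k,c in(('top',T),('scene',S),('wrist',w)):
  for l in('mount1','mount1_dome'):
   for d in r.recognise(k,l):
      u=np.array(d['position'])*[640,480];print(k,l,round(d['p'],2),u.round(1),onz(c,*u,.042 if 'dome' in l else .03))
t=T['img'];print(r.read_state()['ee_pos'])
cv2.imwrite('pics/c5.png',np.hstack([cv2.resize(S['img'][240:320,180:270],(405,360),interpolation=3),cv2.resize(w['img'],(480,360))])[:,:,::-1][:, :800])
```

```text
top mount1 0.74 [378.3 209.3] [ 0.673  -0.1709  0.03  ]
top mount1 0.73 [337.5 215.4] [ 0.6601 -0.0716  0.03  ]
scene mount1 0.84 [189.9 271.7] [ 0.4798 -0.3101  0.03  ]
scene mount1 0.75 [306.6 274.7] [ 0.6589 -0.0723  0.03  ]
scene mount1 0.71 [277.5 293.3] [ 0.673 -0.168  0.03 ]
scene mount1_dome 0.84 [187.1 272.4] [ 0.4918 -0.3206  0.042 ]
wrist mount1 0.93 [320.6 281.2] [ 0.466  -0.3005  0.03  ]
wrist mount1_dome 0.85 [323.9 279. ] [ 0.4733 -0.2994  0.042 ]
[ 0.5118 -0.275   0.191 ]
```

View pics/c5.png

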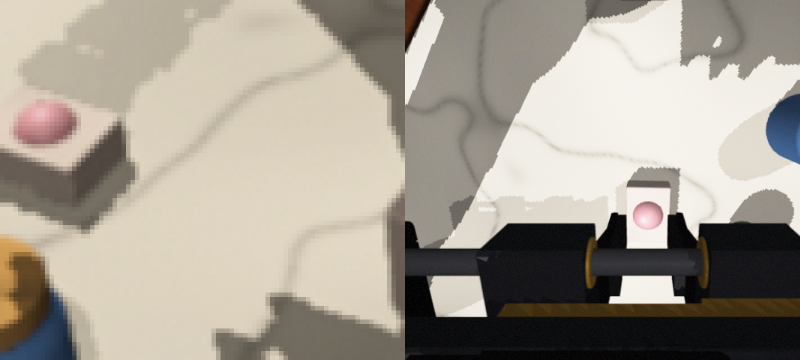

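Pink lies dome up, aligned with the tool: wrist dome at (324,279), scene dome at about (190,267).

Run:
```python
from h import *
np.set_printoptions(precision=4,suppress=True)
S=cam('scene');w=cam('wrist')
print(proj(S,[.473,-.3,.042]))
def blob(c,lo,hi):
    h=cv2.cvtColor(c['img'],cv2.COLOR_RGB2HSV);return cv2.inRange(h,lo,hi)
for k,c in(('s',S),('w',w)):
    print(tri([(S,190,267),(w,324,283)]))
    m=blob(c,(160,40,60),(179,255,255)); nn,lab,st,ce=cv2.connectedComponentsWithStats(m)
    print(k,[(st[i,4],ce[i].round(1),st[i,:4].tolist()) for i in range(1,nn) if st[i,4]>25])
for d in r.regions_of('wrist','mount1')[:1]:
    ys,xs=np.nonzero(d['pixels']);q=cv2.minAreaRect(np.c_[xs,ys].astype(np.float32));print(q)
    for p in cv2.boxPoints(q): print(onz(w,*p,.03))
```

```text
[191.7732 265.2018]
[ 0.4676 -0.3039  0.034 ]
s [(np.int32(26), array([259.7,  75.1]), [249, 69, 19, 14]), (np.int32(72), array([189.4, 267.3]), [184, 263, 12, 9]), (np.int32(122), array([313.1, 334.6]), [307, 329, 13, 13])]
[ 0.4676 -0.3039  0.034 ]
w [(np.int32(1035), array([323.1, 285.5]), [303, 268, 40, 38])]
((322.78826904296875, 280.19964599609375), (59.386085510253906, 81.37657165527344), 1.6846843957901)
[ 0.4201 -0.2989  0.03  ]
[ 0.4876 -0.2618  0.03  ]
[ 0.5129 -0.3059  0.03  ]
[ 0.4469 -0.346   0.03  ]
```

Run:
```python
from h import *
np.set_printoptions(precision=4,suppress=True)
S=cam('scene');w=cam('wrist')
p=tri([(S,189.4,267.3),(w,323.1,285.5)]);print(p,onz(w,323.1,285.5,.037),onz(S,189.4,267.3,.037))
go([.4685,-.303,.013],.55+np.pi/2)
```

```text
[ 0.4645 -0.305   0.0313] [ 0.4663 -0.304   0.037 ] [ 0.4714 -0.3066  0.037 ]
shift [-0.0517  0.0011  0.1785] turn 0.001 dist 0.186
```

Call:
jog_arm(steps=[-5.2, 0.1, 0, 0, 0.087, -5.2, 0.1, 2, 0, 0.087, -5.2, 0.1, 6, 0, 0.087, -5.2, 0.1, 10, 0, 0.087, -5.2, 0.1, 14, 0, 0.087, -5.2, 0.1, 16.5, 0, 0.087, -5.2, 0.1, 17.85, 0, 0.087, -5.2, 0.1, 17.85, 0, 0.087], grip_force=30)

```text
time: 14.2
ee_pos: [0.4674, -0.3028, 0.0118]
eef_rot: [0.962, 0.272, -0.001, -0.001]
ft_force: [0.3, -0.2, 0.3]
width: 0.087
grip_force: 0.0
```

Call:
jog_arm(steps=[0, 0, 0, 0, 0.03, 0, 0, 0, 0, 0.03, 0, 0, 0, 0, 0.03, 0, 0, 0, 0, 0.03, 0, 0, 0, 0, 0.03, 0, 0, 0, 0, 0.03], grip_force=30)

```text
time: 14.8
ee_pos: [0.4684, -0.303, 0.0133]
eef_rot: [0.962, 0.272, 0.0, -0.0]
ft_force: [-1.2, 1.7, 4.2]
width: 0.0521
grip_force: 29.9
```

Scaled: -0.19 m is -19, -0.16 m is -16.

Call:
jog_arm(steps=[0, 0, -4, 0, 0.03, 0, 0, -8, 0, 0.03, 0, 0, -12, 0, 0.03, 0, 0, -16, 0, 0.03, 0, 0, -19, 0, 0.03, 0, 0, -19, 0, 0.03, 0, 0, -19, 0, 0.03])

```text
time: 15.5
ee_pos: [0.4682, -0.3029, 0.2026]
eef_rot: [0.962, 0.272, 0.0, -0.0]
ft_force: [-0.3, -0.3, -2.9]
width: 0.0516
grip_force: 29.9
```

Run:
```python
from h import *
np.set_printoptions(precision=4,suppress=True)
S=cam('scene','s6.png');T=cam('top','t6.png');w=cam('wrist','w6.png')
s=r.read_state();print(s['ee_pos'],s['width'])
for k,c in(('s',S),('t',T)):
    h=cv2.cvtColor(c['img'],cv2.COLOR_RGB2HSV);m=cv2.inRange(h,(100,90,25),(130,255,255));m[:140]=0;m[320:]=0
    if k=='t': m[:,:160]=0;m[:,330:]=0
    m=cv2.morphologyEx(m,cv2.MORPH_OPEN,np.ones((3,3)))
    cs,_=cv2.findContours(m,0,2)
    for q in cs:
        if cv2.contourArea(q)<100: continue
        b=cv2.boxPoints(cv2.minAreaRect(q)); 
        print(k,cv2.contourArea(q),cv2.minAreaRect(q),[inst(onz(c,*p,.09))[:2].round(4).tolist() for p in b])
        M=cv2.moments(q);print('   cen',inst(onz(c,M['m10']/M['m00'],M['m01']/M['m00'],.09)))
h=w['img'][240:440,200:440];i=T['img'][180:330,150:320]
cv2.imwrite('pics/c6.png',np.hstack([cv2.resize(h,(380,380)),cv2.resize(i,(420,380))])[:,:,::-1])
```

```text
[ 0.4675 -0.3026  0.2014] 0.05174787723025616
s 140.0 ((522.6153564453125, 281.42303466796875), (5.824352264404297, 31.063213348388672), 56.3099365234375) [[0.4167, 0.101], [0.4063, 0.2029], [0.4216, 0.1952], [0.4311, 0.0949]]
   cen [0.4186 0.1469 0.09  ]
s 198.0 ((336.0, 222.50001525878906), (10.435514450073242, 23.71708106994629), 71.56504821777344) [[-0.0102, -0.1358], [-0.0106, -0.0622], [0.0332, -0.0802], [0.0326, -0.1512]]
   cen [ 0.012  -0.1079  0.09  ]
s 176.0 ((362.5999755859375, 213.79998779296875), (10.119288444519043, 22.76839828491211), 71.56504821777344) [[-0.0093, -0.0476], [-0.0098, 0.0272], [0.0339, 0.0065], [0.0333, -0.0656]]
   cen [ 0.0119 -0.0205  0.09  ]
s 155.0 ((388.0500183105469, 205.1500244140625), (9.803060531616211, 21.503490447998047), 71.56504821777344) [[-0.0099, 0.0432], [-0.0103, 0.1182], [0.0333, 0.0948], [0.0327, 0.0226]]
   cen [0.0124 0.0679 0.09  ]
s 685.5 ((10.999998092651367, 174.99998474121094), (21.999996185302734, 45.99999237060547), 0.0) [[-0.5591, -0.8932], [-0.8853, -0.8891], [-0.8505, -0.8248], [-0.5291, -0.8384]]
   cen [-0.6733 -0.869   0.09  ]
s 7445.0 ((533.5, 178.0), (76.0, 185.0), 90.0) [[-0.2401, 0.5059], [0.0891, 1.1175], [0.3804, 0.6257], [0.127, 0.1655]]
   cen [0.0929 0.7043 0.09  ]
s 144.0 ((375.0, 144.0), (8.0, 32.0), 90.0) [[-0.3831, 0.24], [-0.3275, 0.3434], [-0.2757, 0.3032], [-0.3297, 0.2032]]
   cen [-0.3322  0.2773  0.09  ]
t 296.5 ((196.0, 235.0), (20.0, 20.0), 90.0) [[0.0375, 0.099], [0.041, 0.0528], [-0.0052, 0.0472], [-0.0088, 0.093]]
   cen [0.0146 0.075  0.09  ]
```

View pics/c6.png

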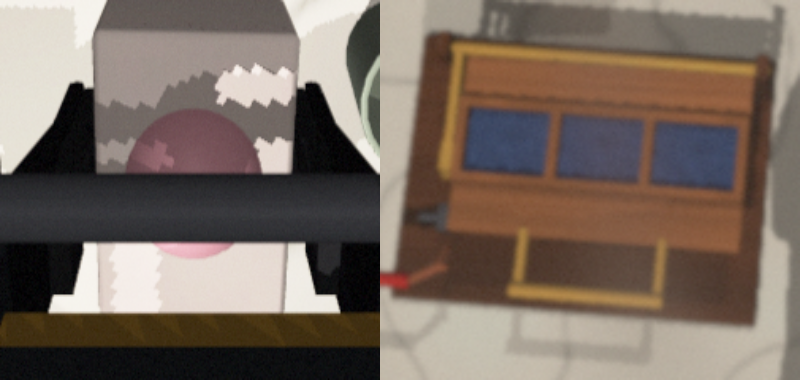

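Pink is held squarely, with the dome in the wrist view at (322,336). All three pockets are clear in the top view, the middle one at about (239,238).

Run:
```python
from h import *
np.set_printoptions(precision=4,suppress=True)
T=cam('top');w=cam('wrist');S=cam('scene')
s=r.read_state();M=R.from_quat(s['eef_rot']).as_matrix()
for z in(.034,.042):print('dome off tool',M.T@(onz(w,322,336,s['ee_pos'][2]-.013+z)-s['ee_pos']))
h=cv2.cvtColor(w['img'],cv2.COLOR_RGB2HSV);
# back and front end edges of the block: front far edge top at crop row 30 -> v=240+30/1.9
for v,z in((240+30/1.9,.030),):print('far top edge',M.T@(onz(w,322,v,s['ee_pos'][2]-.013+z)-s['ee_pos']))
f=lambda x,y:(150+(x-380)/2.47,180+y/2.533)
for name,cs in(('L',[(470,105),(548,113),(543,176),(465,170)]),('M',[(560,113),(644,121),(640,182),(557,175)]),('R',[(655,122),(740,130),(735,190),(650,183)])):
  q=np.array([inst(onz(T,*f(*c),.092)) for c in cs]);print(name,q[:,:2].tolist(),q.mean(0))
hs=cv2.cvtColor(T['img'],cv2.COLOR_RGB2HSV)
print(hs[238,240],hs[243,275])
m=cv2.inRange(hs,(100,70,20),(135,255,255));m[:,:165]=0;m[:,320:]=0;m[:205]=0;m[270:]=0
cs,_=cv2.findContours(m,0,2)
for q in cs:
  if cv2.contourArea(q)>150:
    M_=cv2.moments(q);c=(M_['m10']/M_['m00'],M_['m01']/M_['m00']);print(cv2.contourArea(q),c,inst(onz(T,*c,.092)),cv2.minAreaRect(q))
```

```text
dome off tool [-0.0032 -0.0003 -0.021 ]
dome off tool [ 0.0013 -0.0003 -0.029 ]
far top edge [ 0.0294 -0.0004 -0.017 ]
L [[0.045492012635013165, 0.0983706586412643], [0.043730100423442754, 0.02463972623924856], [-0.013962333245480416, 0.022532990248657736], [-0.014168014199166423, 0.09539257141774446]] [0.0153 0.0602 0.092 ]
M [[0.044589345088338485, 0.013459861331149873], [0.04326306659124947, -0.0654252437133837], [-0.0123925148244035, -0.06748940493919438], [-0.012051912747961736, 0.009707088514283025]] [ 0.0159 -0.0274  0.092 ]
R [[0.04313346980440215, -0.07572055785051357], [0.041886101264630035, -0.15506608944727238], [-0.012769521269407638, -0.15538686000981075], [-0.012574377408241837, -0.07677938183923191]] [ 0.0149 -0.1157  0.092 ]
[122  41  93] [113  86 101]
474.5 (280.11380400421496, 240.55180892167192) [ 0.0179 -0.1214  0.092 ] ((277.96722412109375, 240.8606719970703), (28.518760681152344, 22.000186920166016), 5.19442892074585)
610.0 (200.52459016393442, 235.37595628415298) [0.0157 0.0619 0.092 ] ((200.59901428222656, 235.50990295410156), (30.348634719848633, 22.189329147338867), 5.710593223571777)
```

Next I turn for placing and look at the pockets with the wrist camera.

Run:
```python
from h import *
go(W(.016,-.19,.23),yaw)
```

```text
shift [ 0.2529 -0.1923 -0.0281] turn -0.921 dist 0.319
```

Units first: shifts go in cm and turns go in units of 0.25 rad. So 0.253 m is 25.3, 0.24 m is 24, -0.92 rad is -3.68.

Call:
jog_arm(steps=[3, -2.3, -2.8, -0.48, 0.03, 6, -4.6, -2.8, -0.96, 0.03, 9, -6.9, -2.8, -1.44, 0.03, 12, -9.1, -2.8, -1.92, 0.03, 15, -11.4, -2.8, -2.4, 0.03, 18, -13.7, -2.8, -2.88, 0.03, 21, -16, -2.8, -3.36, 0.03, 24, -18.3, -2.8, -3.68, 0.03, 25.3, -19.2, -2.8, -3.68, 0.03, 25.3, -19.2, -2.8, -3.68, 0.03, 25.3, -19.2, -2.8, -3.68, 0.03])

```text
time: 16.9
ee_pos: [0.583, -0.0081, 0.2305]
eef_rot: [0.742, 0.67, -0.001, 0.0]
ft_force: [0.8, -1.1, -1.9]
width: 0.0517
grip_force: 29.9
```

Run:
```python
from h import *
np.set_printoptions(precision=4,suppress=True)
w=cam('wrist','w7.png');s=r.read_state();print(inst(s['ee_pos']),s['width'],R.from_quat(s['eef_rot']).as_matrix().round(3))
m=cv2.inRange(cv2.cvtColor(w['img'],cv2.COLOR_RGB2HSV),(100,90,25),(130,255,255))
cs,_=cv2.findContours(m,0,2)
for q in cs:
  if cv2.contourArea(q)>300:
    b=cv2.approxPolyDP(q,6,True)[:,0];print(cv2.contourArea(q),b.tolist(),[inst(onz(w,*p,.09))[:2].round(4).tolist() for p in b])
```

```text
[ 0.0164 -0.192   0.2308] 0.05184529728254898 [[ 0.102  0.995 -0.001]
 [ 0.995 -0.102 -0.001]
 [-0.001 -0.    -1.   ]]
8705.0 [[363, 71], [280, 72], [284, 180], [361, 179]] [[0.0457, -0.0752], [-0.0136, -0.0758], [-0.0129, -0.1525], [0.0463, -0.1518]]
4527.5 [[278, 0], [280, 53], [364, 53], [365, 0]] [[-0.0135, -0.0305], [-0.0132, -0.0634], [0.046, -0.0635], [0.0458, -0.0306]]
```

View pics/w7.png

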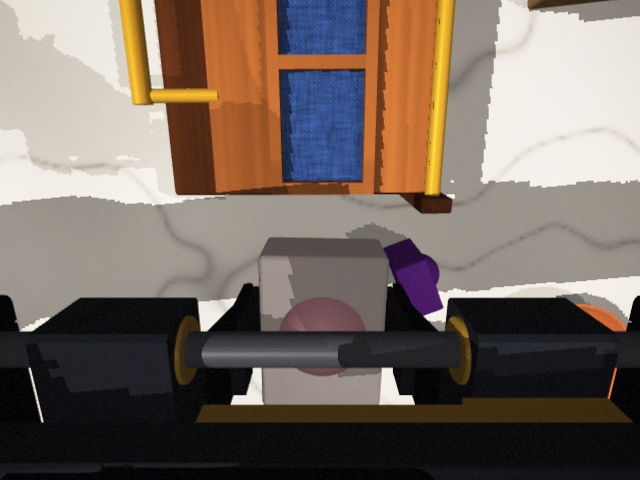

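The wrist view shows the right pocket's corners at (280–363, 71–180), the middle one's edge at row 53, and the pink block in the fingers from row 255 to about 403. Measured pocket x is 0.0164 and y is -0.1145 and -0.0275, consistent with the 60 and 87 mm given.

Run:
```python
from h import *
np.set_printoptions(precision=4,suppress=True)
w=cam('wrist');s=r.read_state();M=R.from_quat(s['eef_rot']).as_matrix()
for v,z in((255,.03),(240,0),(403,.03),(337,.036)):print(v,M.T@(onz(w,322,v,s['ee_pos'][2]-.0133+z)-s['ee_pos']))
for u,v in((261,260),(386,260)): print('side',M.T@(onz(w,u,v,s['ee_pos'][2]-.0133+.03)-s['ee_pos']))
print('TCPproj',proj(w,s['ee_pos']))
d=.0
go(W(.0164,-.0275,.23),yaw)
```

```text
255 [ 0.0297  0.0001 -0.0167]
240 [0.0273 0.     0.0133]
403 [-0.0386  0.0001 -0.0167]
337 [-0.0027  0.0001 -0.0227]
side [ 0.0276 -0.0238 -0.0167]
side [ 0.0276  0.0251 -0.0167]
TCPproj [321.8297 305.9878]
shift [ 0.1647 -0.0006  0.0009] turn -0.003 dist 0.165
```

Scaled: 0.169 m is 16.9, 0.155 m is 15.5, -0.003 rad is -0.012.

Call:
jog_arm(steps=[4, 0, 0, -0.012, 0.03, 8, 0, 0, -0.012, 0.03, 12, 0, 0, -0.012, 0.03, 15.5, 0, 0, -0.012, 0.03, 16.9, 0, 0, -0.012, 0.03, 16.9, 0, 0, -0.012, 0.03, 16.9, 0, 4, -0.012, 0.03, 16.9, 0, 8, -0.012, 0.03, 16.9, 0, 10.5, -0.012, 0.03, 16.9, 0, 11.2, -0.012, 0.03, 16.9, 0, 11.2, -0.012, 0.03, 16.9, 0, 11.2, -0.012, 0.03])

```text
time: 18.2
ee_pos: [0.6014, 0.1602, 0.1209]
eef_rot: [0.741, 0.671, 0.001, 0.001]
ft_force: [0.4, 0.7, -2.4]
width: 0.0516
grip_force: 29.9
```

Run:
```python
from h import *
s=r.read_state();print(inst(s['ee_pos']));go(W(.0164,-.023,.104),yaw)
```

```text
[ 0.01793299 -0.02204888  0.1209209 ]
shift [-0.001  -0.0016  0.0169] turn 0.001 dist 0.017
```

Scaled: 0.017 m is 1.7, 0.016 m is 1.6.

Call:
jog_arm(steps=[-0.1, -0.15, 0.4, 0, 0.03, -0.1, -0.15, 0.8, 0, 0.03, -0.1, -0.15, 1.2, 0, 0.03, -0.1, -0.15, 1.4, 0, 0.03, -0.1, -0.15, 1.6, 0, 0.03, -0.1, -0.15, 1.7, 0, 0.03, -0.1, -0.15, 1.7, 0, 0.03])

```text
time: 18.9
ee_pos: [0.5986, 0.1603, 0.1033]
eef_rot: [0.741, 0.672, 0.0, -0.0]
ft_force: [-6.1, -2.2, 9.4]
width: 0.0517
grip_force: 29.9
```

Scaled: -0.1 m is -10, -0.13 m is -13.

Call:
jog_arm(steps=[0, 0, 0, 0, 0.07, 0, 0, 0, 0, 0.07, 0, 0, 0, 0, 0.07, 0, 0, -3, 0, 0.07, 0, 0, -8, 0, 0.07, -5, 0, -12, 0, 0.07, -10, 0, -13, 0, 0.07, -13, 0, -13, 0, 0.07, -13, 0, -13, 0, 0.07])

```text
time: 19.8
ee_pos: [0.5862, 0.0229, 0.2339]
eef_rot: [0.744, 0.668, 0.001, 0.002]
ft_force: [0.4, -0.2, -0.1]
width: 0.07
grip_force: 0.0
```

Run:
```python
from h import *
np.set_printoptions(precision=4,suppress=True)
w=cam('wrist','w8.png');S=cam('scene','s8.png');T=cam('top','t8.png')
o={}
for k,c,l in(('w',w,'mount1'),('s',S,'mount1'),('t',T,'mount1')):
  for d in r.recognise(k if 0 else {'w':'wrist','s':'scene','t':'top'}[k],l):
    u=np.array(d['position'])*[640,480];print(k,round(d['p'],2),u.round(1),onz(c,*u,.03).round(3),inst(onz(c,*u,.12)).round(3))
cv2.imwrite('pics/c8.png',np.hstack([cv2.resize(w['img'][:400],(400,250)),cv2.resize(S['img'][160:285,260:440],(400,250))])[:,:,::-1])
h=cv2.cvtColor(S['img'],cv2.COLOR_RGB2HSV)
```

```text
w 0.77 [400. 282.] [ 0.657 -0.056  0.03 ] [ 0.076 -0.195  0.12 ]
w 0.74 [412.3 387. ] [ 0.664 -0.18   0.03 ] [ 0.09  -0.288  0.12 ]
w 0.58 [316.7  52.3] [0.597 0.161 0.03 ] [ 0.014 -0.036  0.12 ]
s 0.97 [306.6 274.4] [ 0.658 -0.072  0.03 ] [ 0.183 -0.295  0.12 ]
s 0.84 [361.9 209.8] [0.515 0.236 0.03 ] [ 0.03  -0.038  0.12 ]
s 0.59 [274.4 293.2] [ 0.668 -0.174  0.03 ] [ 0.201 -0.384  0.12 ]
t 0.97 [381.7 207. ] [ 0.678 -0.179  0.03 ] [ 0.107 -0.344  0.12 ]
t 0.85 [336. 214.] [ 0.664 -0.068  0.03 ] [ 0.083 -0.244  0.12 ]
t 0.69 [155.7 289.5] [0.49  0.365 0.03 ] [-0.116  0.137  0.12 ]
```

View pics/c8.png

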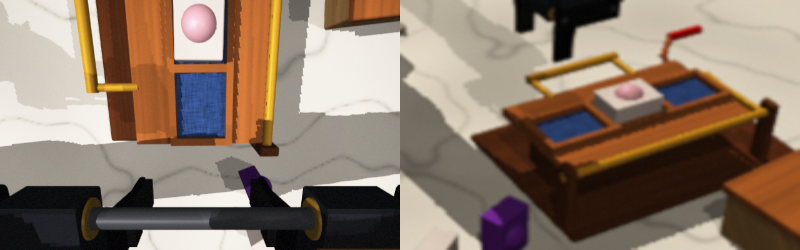

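Pink is seated in the middle pocket (crop (198,22), dome up, level). Now green.

Run:
```python
from h import *
np.set_printoptions(precision=4,suppress=True)
T=cam('top')
for d in r.regions_of('top','mount2')[:2]:
    m=d['pixels'].astype(np.uint8);ys,xs=np.nonzero(m);print(cv2.minAreaRect(np.c_[xs,ys].astype(np.float32)))
n=np.array([np.cos(.58),np.sin(.58),0]); c=np.array([.6745,-.171,0])
go(c+n*.052+[0,0,.2],.58+np.pi/2)
```

```text
((339.9500427246094, 213.3500518798828), (19.60611915588379, 23.71708106994629), 71.56504821777344)
((379.03857421875, 208.437744140625), (19.260581970214844, 27.77716636657715), 58.392494201660156)
shift [-0.1611  0.148   0.0316] turn 0.896 dist 0.221
```

Scaled: -0.161 m is -16.1, 0.148 m is 14.8, 0.896 rad is 3.584.

Call:
jog_arm(steps=[-3, 2.7, 0, 0.56, 0, -6, 5.4, 0, 1.12, 0, -9, 8.1, 0, 1.68, 0, -12, 10.8, 1, 2.24, 0, -14.5, 13, 2, 2.8, 0, -16.1, 14.8, 3, 3.36, 0, -16.1, 14.8, 3.2, 3.584, 0, -16.1, 14.8, 3.2, 3.584, 0, -16.1, 14.8, 3.2, 3.584, 0])

```text
time: 21.1
ee_pos: [0.7179, -0.1428, 0.1999]
eef_rot: [0.958, 0.286, -0.0, -0.0]
ft_force: [0.1, -0.1, 0.0]
width: 0.0065
grip_force: 0.0
```

Run:
```python
from h import *
np.set_printoptions(precision=4,suppress=True)
T=cam('top','t9.png');w=cam('wrist','w9.png')
x=np.hstack([cv2.resize(w['img'],(480,360)),cv2.resize(T['img'][160:260,320:410],(320,360),interpolation=3)])
cv2.imwrite('pics/c9.png',x[:,:,::-1])
n=np.array([np.cos(.58),np.sin(.58),0]); c=np.array([.6745,-.171,0])
go(c+n*.05+[0,0,.061],.58+np.pi/2)
```

```text
shift [-0.0019 -0.0001  0.1396] turn 0.001 dist 0.14
```

View pics/c9.png

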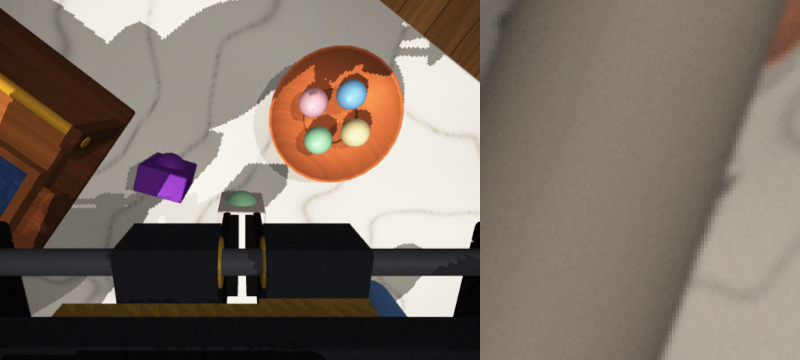

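The wrist view shows the green dome at about (321,267), purple to the left at (220,236), and the bowl ahead. I'll check the geometry before going down.

Run:
```python
from h import *
np.set_printoptions(precision=4,suppress=True)
w=cam('wrist')
n=np.array([np.cos(.58),np.sin(.58),0]); c=np.array([.6745,-.171,0])
print('dome',onz(w,321,265,.035),'expected',c+n*.025)
for a in(-.026,.026):print(proj(w,c+n*.015+a*np.array([-n[1],n[0],0])+[0,0,.07]))
q=onz(w,321,256,0.0);print((q-c)@n)
p=cv2.imread('pics/w9.png');cv2.imwrite('pics/c10.png',cv2.resize(p[180:330,220:420],None,fx=3.5,fy=3.5,interpolation=3))
```

```text
dome [ 0.6848 -0.1632  0.035 ] expected [ 0.6954 -0.1573  0.    ]
[354.5424 277.1435]
[289.3985 277.06  ]
0.009806527865010796
```

View pics/c10.png

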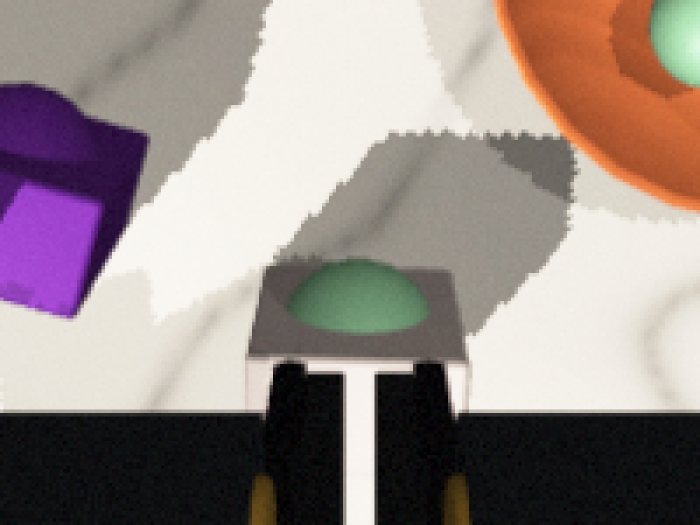

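Green's front top edge is at row 282 (expected 277) and parallel, so the position is good to about 4 mm. Descend and push.

Scaled: 0.138 m is 13.8, 0.1 m is 10.

Call:
jog_arm(steps=[0, 0, 5, 0, 0, 0, 0, 10, 0, 0, 0, 0, 13.8, 0, 0, 0, 0, 13.8, 0, 0, 0, 0, 13.8, 0, 0])

```text
time: 21.75
ee_pos: [0.7181, -0.1435, 0.0634]
eef_rot: [0.958, 0.285, 0.0, 0.0]
ft_force: [1.2, -0.8, 1.6]
width: 0.0006
grip_force: 0.0
```

Call:
jog_arm(steps=[-1.2, 0, 0, 0, 0, -2, 0, 0, 0, 0, -2.6, 0, 0, 0, 0, -3.2, 0, 0, 0, 0, -3.8, 0, 0, 0, 0, -4.4, 0, 0, 0, 0, -5, 0, 0, 0, 0, -5.6, 0, 0, 0, 0, -6.2, 0, 0, 0, 0, -6.8, 0, 0, 0, 0, -7.4, 0, 0, 0, 0, -7.4, 0, 0, 0, 0])

```text
time: 22.95
ee_pos: [0.6549, -0.1851, 0.0621]
eef_rot: [0.959, 0.284, -0.0, 0.0]
ft_force: [0.4, -0.3, 0.8]
width: 0.0004
grip_force: 0.0
```

Call:
jog_arm(steps=[2, 0, -3, 0, 0, 2, 0, -8, 0, 0, 2, 0, -13, 0, 0.087, 2, 0, -13, 0, 0.087, 2, 0, -13, 0, 0.087, 2, 0, -13, 0, 0.087, 2, 0, -13, 0, 0.087, 2, 0, -13, 0, 0.087])

```text
time: 23.75
ee_pos: [0.672, -0.173, 0.1907]
eef_rot: [0.959, 0.285, -0.001, -0.0]
ft_force: [0.6, 0.6, -0.0]
width: 0.0405
grip_force: 0.0
```

Run:
```python
from h import *
np.set_printoptions(precision=4,suppress=True)
w=cam('wrist','w11.png');s=r.read_state();M=R.from_quat(s['eef_rot']).as_matrix()
for l in('mount2','mount2_dome'):
   for d in r.recognise('wrist',l)[:2]:
      u=np.array(d['position'])*[640,480];print(l,round(d['p'],2),u.round(1),onz(w,*u,.037))
h=cv2.cvtColor(w['img'],cv2.COLOR_RGB2HSV);m=cv2.inRange(h,(45,40,40),(85,255,255));nn,lab,st,ce=cv2.connectedComponentsWithStats(m)
for i in range(1,nn):
  if st[i,4]>300: print(st[i],ce[i],onz(w,*ce[i],.036),M.T@(onz(w,*ce[i],.036)-s['ee_pos']))
n=np.array([np.cos(.58),np.sin(.58),0]); c=np.array([.6745,-.171,0]);print('expected',c-n*.054)
```

```text
mount2 0.83 [320.7 269.7] [ 0.6382 -0.1933  0.037 ]
mount2 0.75 [213.6 171.2] [ 0.6614 -0.0762  0.037 ]
mount2_dome 0.77 [213.1 168.3] [ 0.6633 -0.0748  0.037 ]
mount2_dome 0.61 [320.2 271.9] [ 0.6363 -0.194   0.037 ]
[ 412   99   41   40 1180] [432.0576 118.0322] [ 0.7889 -0.1975  0.036 ] [0.0847 0.0843 0.1548]
[ 300  262   40   37 1067] [320.1893 279.2971] [ 0.6303 -0.1979  0.036 ] [-0.0484 -0.0019  0.155 ]
expected [ 0.6293 -0.2006  0.    ]
```

View pics/w11.png

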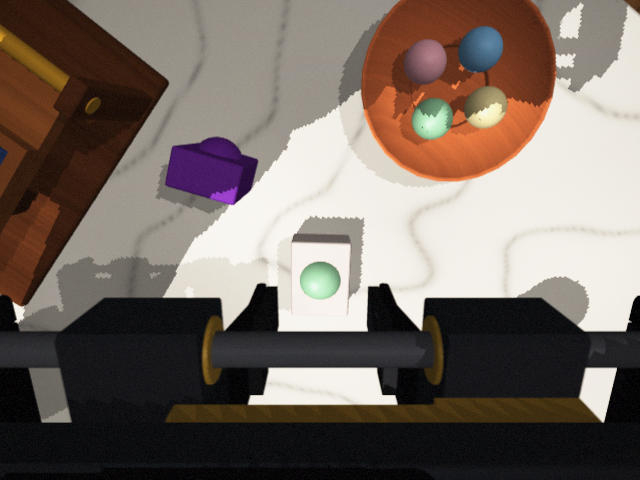

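Green lies dome up at (320,279), square to the fingers. Grasp it.

Run:
```python
from h import *
go([.6286,-.199,.0135])
```

```text
shift [-0.0506 -0.0022  0.178 ] turn 0 dist 0.185
```

Call:
jog_arm(steps=[-5.1, -0.2, 0, 0, 0.087, -5.1, -0.2, 0, 0, 0.087, -5.1, -0.2, 2, 0, 0.087, -5.1, -0.2, 6, 0, 0.087, -5.1, -0.2, 10, 0, 0.087, -5.1, -0.2, 14, 0, 0.087, -5.1, -0.2, 16.5, 0, 0.087, -5.1, -0.2, 17.8, 0, 0.087, -5.1, -0.2, 17.8, 0, 0.087, -5.1, -0.2, 17.8, 0, 0.087], grip_force=30)

```text
time: 24.9
ee_pos: [0.6294, -0.2, 0.0153]
eef_rot: [0.959, 0.285, 0.001, 0.0]
ft_force: [0.8, -0.8, 0.3]
width: 0.0871
grip_force: 0.0
```

Call:
jog_arm(steps=[0, 0, 0, 0, 0.03, 0, 0, 0, 0, 0.03, 0, 0, 0, 0, 0.03, 0, 0, 0, 0, 0.03, 0, 0, 0, 0, 0.03, 0, 0, 0, 0, 0.03], grip_force=30)

```text
time: 25.5
ee_pos: [0.6287, -0.1993, 0.0141]
eef_rot: [0.959, 0.285, 0.0, -0.0]
ft_force: [-0.0, 1.2, 2.9]
width: 0.0518
grip_force: 29.9
```

Call:
jog_arm(steps=[0, 0, -4, 0, 0.03, 0, 0, -8, 0, 0.03, 0, 0, -12, 0, 0.03, 0, 0, -16, 0, 0.03, 0, 0, -21, 0, 0.03, 0, 0, -22, 0, 0.03, 0, 0, -22, 0, 0.03])

```text
time: 26.2
ee_pos: [0.6293, -0.1999, 0.2356]
eef_rot: [0.959, 0.285, 0.001, 0.001]
ft_force: [-0.3, -0.4, -3.6]
width: 0.0519
grip_force: 29.9
```

Run:
```python
from h import *
go(W(.0164,-.24,.23),yaw)
```

```text
shift [ 0.0354 -0.1481  0.0053] turn -0.894 dist 0.152
```

Scaled: -0.148 m is -14.8, -0.125 m is -12.5, -0.894 rad is -3.576.

Call:
jog_arm(steps=[0.5, -2, 0, -0.52, 0.03, 1, -4, 0, -1.04, 0.03, 1.5, -6, 0, -1.56, 0.03, 2, -8, 0, -2.08, 0.03, 2.5, -10, 0, -2.6, 0.03, 3, -12.5, 0, -3.12, 0.03, 3.5, -14.8, 0, -3.576, 0.03, 3.5, -14.8, 0.5, -3.576, 0.03, 3.5, -14.8, 0.5, -3.576, 0.03])

```text
time: 27.1
ee_pos: [0.576, -0.0558, 0.2265]
eef_rot: [0.741, 0.671, -0.001, -0.001]
ft_force: [-0.5, -0.3, -2.6]
width: 0.0517
grip_force: 29.9
```

Run:
```python
from h import *
np.set_printoptions(precision=4,suppress=True)
w=cam('wrist','w12.png');s=r.read_state();M=R.from_quat(s['eef_rot']).as_matrix();print(inst(s['ee_pos']))
h=cv2.cvtColor(w['img'],cv2.COLOR_RGB2HSV)
m=cv2.inRange(h,(45,30,20),(85,255,255));nn,lab,st,ce=cv2.connectedComponentsWithStats(m);print([st[i].tolist() for i in range(1,nn) if st[i,4]>300])
cs,_=cv2.findContours(cv2.inRange(h,(100,90,25),(130,255,255)),0,2)
for q in cs:
  if cv2.contourArea(q)>1500:
    b=cv2.approxPolyDP(q,6,True)[:,0];print([inst(onz(w,*p,.09))[:2].round(4).tolist() for p in b])
# grey profile down the block's column off the dome
g=cv2.cvtColor(w['img'],cv2.COLOR_RGB2GRAY).astype(int)
for u in(275,368): print(u,[(v,g[v,u]) for v in range(225,425,4)])
```

```text
[ 0.0146 -0.2404  0.2272]
[[279, 284, 88, 49, 3419]]
[[-0.0134, -0.0797], [-0.0133, -0.1519], [0.0461, -0.1518], [0.0457, -0.0797]]
275 [(225, np.int64(122)), (229, np.int64(76)), (233, np.int64(77)), (237, np.int64(80)), (241, np.int64(83)), (245, np.int64(136)), (249, np.int64(152)), (253, np.int64(150)), (257, np.int64(150)), (261, np.int64(148)), (265, np.int64(149)), (269, np.int64(151)), (273, np.int64(150)), (277, np.int64(150)), (281, np.int64(149)), (285, np.int64(151)), (289, np.int64(147)), (293, np.int64(149)), (297, np.int64(147)), (301, np.int64(148)), (305, np.int64(150)), (309, np.int64(147)), (313, np.int64(148)), (317, np.int64(107)), (321, np.int64(104)), (325, np.int64(106)), (329, np.int64(106)), (333, np.int64(26)), (337, np.int64(28)), (341, np.int64(32)), (345, np.int64(36)), (349, np.int64(38)), (353, np.int64(38)), (357, np.int64(35)), (361, np.int64(38)), (365, np.int64(31)), (369, np.int64(143)), (373, np.int64(143
[... 648 characters left out ...]
t64(104)), (297, np.int64(108)), (301, np.int64(107)), (305, np.int64(104)), (309, np.int64(104)), (313, np.int64(103)), (317, np.int64(105)), (321, np.int64(105)), (325, np.int64(108)), (329, np.int64(108)), (333, np.int64(23)), (337, np.int64(31)), (341, np.int64(38)), (345, np.int64(41)), (349, np.int64(52)), (353, np.int64(47)), (357, np.int64(35)), (361, np.int64(30)), (365, np.int64(33)), (369, np.int64(108)), (373, np.int64(133)), (377, np.int64(149)), (381, np.int64(149)), (385, np.int64(149)), (389, np.int64(149)), (393, np.int64(150)), (397, np.int64(240)), (401, np.int64(240)), (405, np.int64(75)), (409, np.int64(46)), (413, np.int64(46)), (417, np.int64(48)), (421, np.int64(47))]
```

View pics/w12.png

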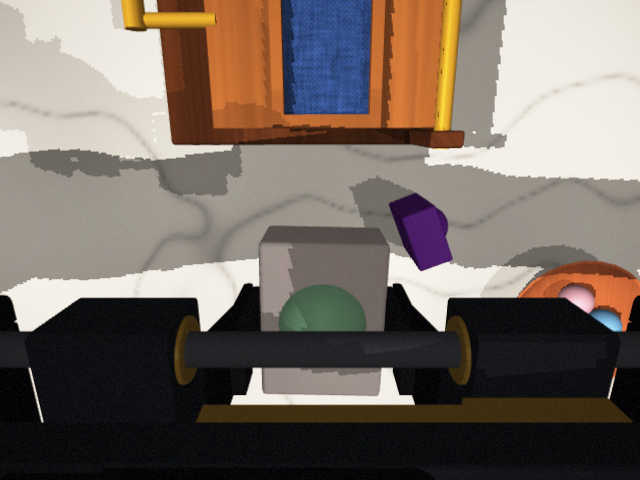

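Green is held centred: block rows 244–395, offset about 0. Place it in the right pocket (0.0164, -0.1145).

Run:
```python
from h import *
go(W(.0164,-.1145,.122),yaw)
```

```text
shift [0.126  0.0019 0.1051] turn -0.001 dist 0.164
```

Call:
jog_arm(steps=[4, 0.1, 0, 0, 0.03, 8, 0.1, 0, 0, 0.03, 11.5, 0.1, 0, 0, 0.03, 12.6, 0.1, 0, 0, 0.03, 12.6, 0.1, 2, 0, 0.03, 12.6, 0.1, 6, 0, 0.03, 12.6, 0.1, 9, 0, 0.03, 12.6, 0.1, 10, 0, 0.03, 12.6, 0.1, 10.5, 0, 0.03, 12.6, 0.1, 10.5, 0, 0.03, 12.6, 0.1, 10.5, 0, 0.03])

```text
time: 28.25
ee_pos: [0.5916, 0.0687, 0.1255]
eef_rot: [0.741, 0.671, 0.001, 0.001]
ft_force: [-0.1, -0.3, -2.4]
width: 0.0516
grip_force: 29.9
```

Run:
```python
from h import *
print(inst(r.read_state()['ee_pos']),r.read_state()['ft_force']);go(W(.0164,-.1145,.1045),yaw)
```

```text
[ 0.01731909 -0.11401007  0.1255174 ] [-0.12907066 -0.28423134 -2.44682925]
shift [-0.0005 -0.001   0.021 ] turn 0.0 dist 0.021
```

Scaled: 0.021 m is 2.1, 0.019 m is 1.9.

Call:
jog_arm(steps=[0, -0.1, 0.5, 0, 0.03, 0, -0.1, 1, 0, 0.03, 0, -0.1, 1.4, 0, 0.03, 0, -0.1, 1.7, 0, 0.03, 0, -0.1, 1.9, 0, 0.03, 0, -0.1, 2.1, 0, 0.03, 0, -0.1, 2.1, 0, 0.03])

```text
time: 28.95
ee_pos: [0.5896, 0.0691, 0.104]
eef_rot: [0.741, 0.671, 0.0, -0.0]
ft_force: [-4.5, -0.9, 8.3]
width: 0.0514
grip_force: 29.9
```

Scaled: -0.08 m is -8, -0.03 m is -3.

Call:
jog_arm(steps=[0, 0, 0, 0, 0.07, 0, 0, 0, 0, 0.07, 0, 0, 0, 0, 0.07, 0, 0, -3, 0, 0.07, 0, 0, -8, 0, 0.07, 0, 0, -13, 0, 0, 0, 0, -14, 0, 0, 0, 0, -14, 0, 0])

```text
time: 29.75
ee_pos: [0.5908, 0.0691, 0.2451]
eef_rot: [0.741, 0.671, 0.002, 0.001]
ft_force: [-0.1, -0.4, -1.9]
width: 0.0533
grip_force: 0.0
```

Run:
```python
from h import *
go(W(-.16,.185,.24),yaw)
```

```text
shift [ 0.2988 -0.1763  0.005 ] turn 0.001 dist 0.347
```

Scaled: 0.299 m is 29.9, 0.28 m is 28.

Call:
jog_arm(steps=[4, -2.4, 0, 0, 0, 8, -4.7, 0, 0, 0, 12, -7, 0, 0, 0, 16, -9.4, 0, 0, 0, 20, -11.8, 0, 0, 0, 24, -14.2, 0, 0, 0, 28, -16.5, 0, 0, 0, 29.9, -17.6, 0, 0, 0, 29.9, -17.6, 0, 0, 0, 29.9, -17.6, 0, 0, 0])

```text
time: 30.75
ee_pos: [0.4436, 0.3835, 0.2411]
eef_rot: [0.741, 0.672, -0.001, 0.0]
ft_force: [0.4, -0.9, 0.4]
width: 0.0009
grip_force: 0.0
```

Run:
```python
from h import *
np.set_printoptions(precision=4,suppress=True)
T=cam('top','t13.png');S=cam('scene','s13.png')
m=cv2.inRange(cv2.cvtColor(T['img'],cv2.COLOR_RGB2HSV),(0,150,80),(8,255,255))
for d in (m,cv2.inRange(cv2.cvtColor(S['img'],cv2.COLOR_RGB2HSV),(0,180,80),(5,255,255))):
  nn,lab,st,ce=cv2.connectedComponentsWithStats(d);print([(st[i].tolist(),ce[i].round(1)) for i in range(1,nn) if st[i,4]>15])
go(W(-.16,.185,.085),yaw)
cv2.imwrite('pics/c13.png',np.hstack([cv2.resize(T['img'][180:310,140:320],(400,290),interpolation=3),cv2.resize(S['img'][160:290,270:440],(400,290),interpolation=3)])[:,:,::-1])
```

```text
[([138, 287, 25, 8, 101], array([151.2, 289.9]))]
[([243, 70, 24, 12, 97], array([254.6,  75.2])), ([356, 119, 39, 18, 242], array([375.8, 128. ])), ([375, 118, 7, 5, 24], array([378., 120.])), ([381, 173, 14, 7, 42], array([387.7, 175.8]))]
shift [0.0017 0.0002 0.1571] turn -0.001 dist 0.157
```

View pics/c13.png

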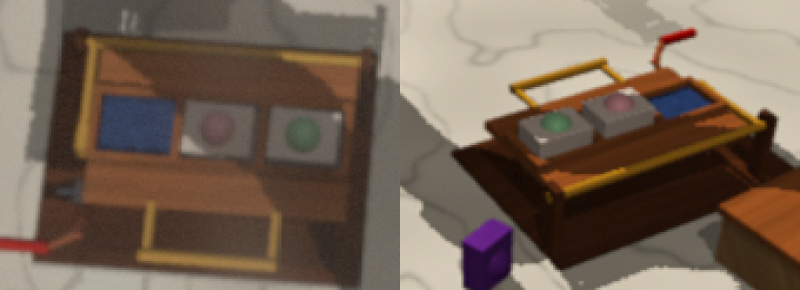

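Both marbles are seated: green at crop (303,132), pink at (217,128), and the tab at top pixel (151,290). I have now viewed 18 pictures, over the limit of 14, so from here I use only numbers. Next, flip the pawl back.

Scaled: 0.157 m is 15.7, 0.15 m is 15.

Call:
jog_arm(steps=[0.1, 0, 5, 0, 0, 0.1, 0, 10, 0, 0, 0.1, 0, 15, 0, 0, 0.1, 0, 15.7, 0, 0, 0.1, 0, 15.7, 0, 0])

```text
time: 31.35
ee_pos: [0.4444, 0.3836, 0.0858]
eef_rot: [0.742, 0.671, -0.001, 0.0]
ft_force: [-0.0, 0.5, 0.9]
width: 0.0004
grip_force: 0.0
```

Call:
jog_arm(steps=[0, 1, 0, 0, 0, 0, 2, 0, 0, 0, 0, 3, 0, 0, 0, 0, 4, 0, 0, 0, 0, 5, 0, 0, 0, 0, 6, 0, 0, 0, 0, 7, 0, 0, 0, 0, 8, 0, 0, 0, 0, 9, 0, 0, 0, 0, 10, 0, 0, 0, 0, 11, 0, 0, 0, 0, 11, 0, 0, 0])

```text
time: 32.55
ee_pos: [0.5551, 0.3732, 0.0859]
eef_rot: [0.742, 0.671, 0.0, 0.0]
ft_force: [0.1, -0.2, -0.4]
width: 0.0007
grip_force: 0.0
```

Call:
jog_arm(steps=[0, -2, 0, 0, 0, 0, -6, 0, 0, 0, 0, -10, 0, 0, 0, 0, -10, -5, 0, 0, 0, -10, -10, 0, 0, 0, -10, -15, 0, 0, 0, -10, -16, 0, 0])

```text
time: 33.25
ee_pos: [0.4556, 0.3855, 0.2527]
eef_rot: [0.741, 0.671, 0.005, -0.001]
ft_force: [0.5, 0.8, -0.6]
width: 0.0007
grip_force: 0.0
```

Run:
```python
from h import *
np.set_printoptions(precision=4,suppress=True)
T=cam('top','t14.png');S=cam('scene','s14.png');o=[]
for c,d in ((T,cv2.inRange(cv2.cvtColor(T['img'],cv2.COLOR_RGB2HSV),(0,150,80),(8,255,255))),(S,cv2.inRange(cv2.cvtColor(S['img'],cv2.COLOR_RGB2HSV),(0,180,80),(5,255,255)))):
  nn,lab,st,ce=cv2.connectedComponentsWithStats(d);print([(st[i].tolist(),ce[i].round(1)) for i in range(1,nn) if st[i,4]>15])
  if c is T:
    i=1+np.argmax(st[1:,4]);print(inst(onz(T,*ce[i],.11)))
print(inst(r.read_state()['ee_pos']))
```

```text
[([144, 240, 23, 7, 72], array([157.3, 241.8]))]
[-0.009   0.1524  0.11  ]
[([243, 70, 24, 11, 95], array([254.5,  75.1])), ([356, 119, 39, 18, 254], array([376.3, 127.8])), ([375, 118, 7, 5, 23], array([378.2, 120. ])), ([404, 185, 14, 7, 42], array([410.5, 188.2]))]
[-0.1504  0.1868  0.2483]
```

The pawl is engaged again: tab at (157,242), as at the start. Next, above the bar.

Run:
```python
from h import *
go(W(-.115,-.0225,.2),yaw)
```

```text
shift [-0.2095  0.0351  0.0476] turn 0.001 dist 0.218
```

Call:
jog_arm(steps=[-4.5, 0.8, 0, 0, 0.04, -9, 1.6, 0, 0, 0.04, -13.5, 2.4, 0, 0, 0.04, -18, 3, 0, 0, 0.04, -20.9, 3.5, 2, 0, 0.04, -20.9, 3.5, 4.7, 0, 0.04, -20.9, 3.5, 4.7, 0, 0.04, -20.9, 3.5, 4.7, 0, 0.04])

```text
time: 34.15
ee_pos: [0.4674, 0.1729, 0.1982]
eef_rot: [0.741, 0.672, -0.001, -0.0]
ft_force: [-0.3, -0.0, 0.4]
width: 0.0398
grip_force: 0.0
```

Run:
```python
from h import *
np.set_printoptions(precision=4,suppress=True)
w=cam('wrist','w15.png');s=r.read_state();print(inst(s['ee_pos']),s['width'])
h=cv2.cvtColor(w['img'],cv2.COLOR_RGB2HSV);m=cv2.inRange(h,(18,150,60),(30,255,255));m[300:]=0
nn,lab,st,ce=cv2.connectedComponentsWithStats(m)
for i in range(1,nn):
  if st[i,4]>150:
    print(st[i].tolist(),ce[i].round(1))
    for v in range(st[i,1]+5,min(st[i,1]+st[i,3],300),25):
      xs=np.nonzero(lab[v]==i)[0];
      if len(xs): print('  ',v,xs.min(),xs.max(),inst(onz(w,xs.mean(),v,.09)))
go(W(-.115,-.0225,.071),yaw)
```

```text
[-0.1161 -0.0222  0.1991] 0.039856764432492725
[487, 12, 153, 26, 2791] [563.9  24.5]
   17 499 639 [0.0346 0.1201 0.09  ]
[316, 146, 93, 154, 3920] [337.2 204. ]
   151 316 408 [-0.0901  0.0396  0.09  ]
   176 316 335 [-0.1145  0.0228  0.09  ]
   201 316 335 [-0.1145  0.0055  0.09  ]
   226 317 335 [-0.114  -0.0124  0.09  ]
   251 317 334 [-0.1143 -0.031   0.09  ]
   276 317 334 [-0.1142 -0.0503  0.09  ]
[606, 148, 34, 152, 1924] [627.  239.8]
   153 638 639 [0.0958 0.0387 0.09  ]
   178 633 639 [0.0979 0.022  0.09  ]
   203 628 639 [0.1003 0.0047 0.09  ]
   228 622 639 [ 0.102  -0.0133  0.09  ]
   253 617 634 [ 0.1028 -0.0319  0.09  ]
   278 611 628 [ 0.1024 -0.0512  0.09  ]
shift [-0.0002  0.0011  0.1281] turn 0.002 dist 0.128
```

The bar is at x_s = -0.1143 with the hinge at 0.1007, exactly 215 mm, and the board is flat. Grip it.

Call:
jog_arm(steps=[0, 0.18, 4, 0, 0.04, 0, 0.18, 8, 0, 0.04, 0, 0.18, 11, 0, 0.04, 0, 0.18, 12.8, 0, 0.04, 0, 0.18, 12.8, 0, 0.04, 0, 0.18, 12.8, 0, 0.04])

```text
time: 34.8
ee_pos: [0.4706, 0.1732, 0.0721]
eef_rot: [0.741, 0.672, 0.0, 0.0]
ft_force: [-0.2, -0.2, 0.7]
width: 0.0401
grip_force: 0.0
```

Call:
jog_arm(steps=[0, 0, 0, 0, 0, 0, 0, 0, 0, 0, 0, 0, 0, 0, 0, 0, 0, 0, 0, 0, 0, 0, 0, 0, 0, 0, 0, 0, 0, 0], grip_force=40)

```text
time: 35.4
ee_pos: [0.4697, 0.1726, 0.0714]
eef_rot: [0.741, 0.671, -0.0, -0.0]
ft_force: [-3.0, -0.7, 5.3]
width: 0.0129
grip_force: 40.0
```

Run:
```python
from h import *
np.set_printoptions(precision=4,suppress=True)
p=inst(r.read_state()['ee_pos']);print(p,r.read_state()['ft_force'])
for t in np.arange(.06,.73,.06): print(round(t,2),'dy',round(.215*(1-np.cos(t)),4),'dz',round(-.215*np.sin(t),4))
```

```text
[-0.1143 -0.0228  0.0714] [-2.9939 -0.7057  5.261 ]
0.06 dy 0.0004 dz -0.0129
0.12 dy 0.0015 dz -0.0257
0.18 dy 0.0035 dz -0.0385
0.24 dy 0.0062 dz -0.0511
0.3 dy 0.0096 dz -0.0635
0.36 dy 0.0138 dz -0.0757
0.42 dy 0.0187 dz -0.0877
0.48 dy 0.0243 dz -0.0993
0.54 dy 0.0306 dz -0.1105
0.6 dy 0.0376 dz -0.1214
0.66 dy 0.0452 dz -0.1318
0.72 dy 0.0534 dz -0.1418
```

Scaled: -0.0697 m is -6.97, -0.0573 m is -5.73.

Call:
jog_arm(steps=[0, 0.01, -0.65, 0, 0, 0, 0.04, -1.29, 0, 0, 0, 0.09, -1.93, 0, 0, 0, 0.15, -2.57, 0, 0, 0, 0.24, -3.21, 0, 0, 0, 0.35, -3.85, 0, 0, 0, 0.47, -4.48, 0, 0, 0, 0.62, -5.11, 0, 0, 0, 0.78, -5.73, 0, 0, 0, 0.96, -6.35, 0, 0, 0, 1.16, -6.97, 0, 0, 0, 1.38, -7.57, 0, 0], grip_force=45)

```text
time: 36.6
ee_pos: [0.4824, 0.1712, 0.1468]
eef_rot: [0.741, 0.671, -0.001, -0.001]
ft_force: [-7.1, 3.4, -7.8]
width: 0.0124
grip_force: 45.0
```

Run:
```python
from h import *
np.set_printoptions(precision=4,suppress=True)
s=r.read_state();p=inst(s['ee_pos']);print(p,s['ft_force'],s['width'])
for t in np.arange(.39,.73,.03): print(round(t,2),'dy',round(-.215*np.cos(t)+.215*np.cos(.36),4),'dz',round(-.215*np.sin(t)+.215*np.sin(.36),4))
T=cam('top');S=cam('scene');b=[]
for c in(T,S):
  m=cv2.inRange(cv2.cvtColor(c['img'],cv2.COLOR_RGB2HSV),(150,40,30),(178,255,255));nn,l,st,ce=cv2.connectedComponentsWithStats(m);print([(st[i].tolist(),ce[i].round(1)) for i in range(1,nn) if st[i,4]>15])
```

```text
[-0.1015 -0.0229  0.1468] [-7.054   3.3659 -7.7859] 0.0124045099434719
0.39 dy 0.0024 dz -0.006
0.42 dy 0.0049 dz -0.0119
0.45 dy 0.0076 dz -0.0178
0.48 dy 0.0105 dz -0.0235
0.51 dy 0.0136 dz -0.0292
0.54 dy 0.0168 dz -0.0348
0.57 dy 0.0202 dz -0.0403
0.6 dy 0.0238 dz -0.0457
0.63 dy 0.0275 dz -0.0509
0.66 dy 0.0314 dz -0.0561
0.69 dy 0.0354 dz -0.0611
0.72 dy 0.0396 dz -0.066
[([0, 422, 58, 58, 191], array([ 38.9, 442.7]))]
[([249, 69, 21, 50, 60], array([264.8,  90.2])), ([383, 126, 24, 16, 32], array([394.1, 133.5])), ([356, 134, 26, 8, 31], array([368.2, 137.4]))]
```

Scaled: -0.0644 m is -6.44, -0.0611 m is -6.11.

Call:
jog_arm(steps=[0, 0.24, -0.6, 0, 0, 0, 0.49, -1.19, 0, 0, 0, 0.76, -1.78, 0, 0, 0, 1.05, -2.35, 0, 0, 0, 1.36, -2.92, 0, 0, 0, 1.68, -3.48, 0, 0, 0, 2.02, -4.03, 0, 0, 0, 2.38, -4.57, 0, 0, 0, 2.75, -5.09, 0, 0, 0, 3.14, -5.61, 0, 0, 0, 3.54, -6.11, 0, 0, 0, 3.82, -6.44, 0, 0])

```text
time: 37.9
ee_pos: [0.518, 0.1678, 0.2118]
eef_rot: [0.741, 0.672, -0.003, -0.003]
ft_force: [-24.5, 1.4, 9.1]
width: 0.0128
grip_force: 45.0
```

Run:
```python
from h import *
np.set_printoptions(precision=4,suppress=True)
s=r.read_state();p=inst(s['ee_pos']);print(p,s['ft_force'],s['width'])
w=cam('wrist','w16.png')
h=cv2.cvtColor(w['img'],cv2.COLOR_RGB2HSV);m=cv2.inRange(h,(18,120,40),(30,255,255));m[290:]=0
nn,lab,st,ce=cv2.connectedComponentsWithStats(m)
for i in range(1,nn):
  if st[i,4]>150:
    print(st[i].tolist(),ce[i].round(1))
    for v in range(st[i,1]+5,st[i,1]+st[i,3],30):
      xs=np.nonzero(lab[v]==i)[0];print('  ',v,xs.min(),xs.max())
for z in(.2,.21,.22,.23): print(z,proj(w,W(.1007-np.sqrt(.215**2-(z-.09)**2),.02,z)), 'dia px',np.array(w['fx'])*.014/((np.array(w['pose'])[:3,:3].T@(W(-.07,.02,z)-np.array(w['pose'])[:3,3]))[2]))
```

```text
[-0.0657 -0.0227  0.2118] [-24.4521   1.4086   9.0833] 0.012815263370004604
[453, 0, 142, 214, 4106] [558.3  76.9]
   5 467 551
   35 567 590
   65 572 586
   95 567 580
   125 562 575
   155 558 570
   185 552 565
[303, 158, 116, 132, 6062] [336.2 208.6]
   163 303 418
   193 304 339
   223 304 339
   253 305 337
   283 305 338
0.2 [281.7322 207.1826] dia px 31.031935104956485
0.21 [294.0242 211.7634] dia px 32.809907471160315
0.22 [309.8466 216.9132] dia px 34.804000009746595
0.23 [330.1752 222.7451] dia px 37.05616815406623
```

Call:
jog_arm(steps=[0, 0, -0.2, 0, 0, 0, 0.1, -0.4, 0, 0, 0, 0.2, -0.5, 0, 0, 0, 0.2, -0.5, 0, 0, 0, 0.2, -0.5, 0, 0])

```text
time: 38.45
ee_pos: [0.5219, 0.1674, 0.2169]
eef_rot: [0.741, 0.672, -0.001, -0.002]
ft_force: [-12.6, 2.4, 1.2]
width: 0.0125
grip_force: 45.0
```

Run:
```python
from h import *
np.set_printoptions(precision=4,suppress=True)
s=r.read_state();p=inst(s['ee_pos']);print(p,s['ft_force'],s['width'],np.arccos((.1007-p[0])/.215),np.arcsin((p[2]+.019-.09)/.215))
w=cam('wrist','w17.png');S=cam('scene','s17.png');T=cam('top','t17.png')
m=cv2.inRange(cv2.cvtColor(w['img'],cv2.COLOR_RGB2HSV),(18,120,40),(30,255,255))
for v in(190,220,250):
  xs=np.nonzero(m[v,250:400])[0]+250;print(v,xs.min(),xs.max())
for n in('scene','top'):
  for l in('mount1','mount2'):
    print(n,l,[(round(d['p'],2),(np.array(d['position'])*[640,480]).round(0)) for d in r.recognise(n,l)])
```

```text
[-0.0618 -0.0228  0.2169] [-12.6281   2.4478   1.2485] 0.012544422541712376 0.7139059441873862 0.745574163310251
190 304 339
220 304 339
250 305 338
scene mount1 [(0.76, array([342., 210.])), (0.68, array([368., 195.])), (0.66, array([308., 274.]))]
scene mount2 [(0.76, array([342., 210.])), (0.68, array([368., 195.])), (0.66, array([308., 274.]))]
top mount1 [(0.95, array([339., 215.])), (0.84, array([274., 221.])), (0.63, array([240., 219.]))]
top mount2 [(0.95, array([339., 215.])), (0.84, array([274., 221.])), (0.63, array([240., 219.]))]
```

The angle is 0.71–0.745 by two estimates, past the highest notch. Lower gently onto it.

Scaled: -0.006 m is -0.6, 0.006 m is 0.6.

Call:
jog_arm(steps=[0, -0.2, 0.2, 0, 0, 0, -0.3, 0.4, 0, 0, 0, -0.5, 0.6, 0, 0, 0, -0.6, 0.7, 0, 0, 0, -0.7, 0.9, 0, 0, 0, -0.7, 0.9, 0, 0, 0, -0.7, 0.9, 0, 0])

```text
time: 39.5
ee_pos: [0.5156, 0.168, 0.2091]
eef_rot: [0.741, 0.671, -0.0, -0.001]
ft_force: [-14.8, 0.2, 9.7]
width: 0.0128
grip_force: 45.0
```

Run:
```python
from h import *
s=r.read_state();p=inst(s['ee_pos']);print(p,np.arccos((.1007-p[0])/.215),np.arcsin((p[2]+.019-.09)/.215))
```

```text
[-0.06813367 -0.0227712   0.20905869] 0.6676595976928387 0.6972780214950031
```

Units first: shifts go in cm and turns go in units of 0.25 rad. So -0.05 m is -5, -0.08 m is -8.

Call:
jog_arm(steps=[0, 0, 0, 0, 0.02, 0, 0, 0, 0, 0.04, 0, 0, 0, 0, 0.04, 0, 0, 0, 0, 0.04, 0, 0, -2, 0, 0.04, 0, 0, -5, 0, 0.04, 0, 0, -8, 0, 0.04, 0, 0, -8, 0, 0.04])

```text
time: 40.3
ee_pos: [0.5187, 0.1678, 0.2914]
eef_rot: [0.741, 0.671, 0.003, 0.001]
ft_force: [-0.5, 0.2, 0.2]
width: 0.0402
grip_force: 0.0
```

Run:
```python
from h import *
np.set_printoptions(precision=4,suppress=True)
s=r.read_state();print(inst(s['ee_pos']),s['ft_force'],s['width'])
w=cam('wrist','w18.png')
m=cv2.inRange(cv2.cvtColor(w['img'],cv2.COLOR_RGB2HSV),(18,120,40),(30,255,255))
for v in(170,190,220,250):
  xs=np.nonzero(m[v,230:420])[0]+230
  if len(xs): print(v,xs.min(),xs.max(),(xs.min()+xs.max())/2)
for t in(.53,.6,.64,.67,.7,.73): print(t,proj(w,W(.1007-.215*np.cos(t),.01,.09+.215*np.sin(t))))
go(W(-.2,-.25,.35),yaw)
```

```text
[-0.065  -0.0227  0.2914] [-0.4553  0.2259  0.2282] 0.040150880754490303
170 304 327 315.5
190 305 327 316.0
220 305 326 315.5
250 305 326 315.5
0.53 [291.0864 199.1827]
0.6 [302.5335 202.6198]
0.64 [310.2564 204.6619]
0.67 [316.646  206.2281]
0.7 [323.567  207.8218]
0.73 [331.036  209.4409]
shift [-0.227  -0.1341 -0.0618] turn 0.0 dist 0.271
```

The bar sits at t≈0.665 with the robot off it, which is the highest notch. I'll move clear and check it over time.

Call:
jog_arm(steps=[0, 0, -4, 0, 0.04, -4, -2, -6, 0, 0.04, -8, -4, -6, 0, 0.04, -12, -6, -6, 0, 0.04, -16, -8, -6, 0, 0.04, -20, -10, -6, 0, 0.04, -22.7, -12, -6, 0, 0.04, -22.7, -12, -6, 0, 0.04, -22.7, -12, -6, 0, 0.04, -22.7, -12, -6, 0, 0.04])

```text
time: 41.35
ee_pos: [0.3752, -0.0456, 0.3467]
eef_rot: [0.741, 0.672, -0.0, 0.0]
ft_force: [0.1, -0.1, -0.5]
width: 0.0399
grip_force: 0.0
```

Run:
```python
from h import *
np.set_printoptions(precision=4,suppress=True)
T=cam('top','t19.png');S=cam('scene','s19.png')
m=cv2.inRange(cv2.cvtColor(S['img'],cv2.COLOR_RGB2HSV),(15,120,60),(30,255,255));m[:140]=0;m[220:]=0;m[:,:300]=0;m[:,:][:,380:]=0
nn,l,st,ce=cv2.connectedComponentsWithStats(m);print([(st[i].tolist(),ce[i].round(1)) for i in range(1,nn) if st[i,4]>20])
for t in(.53,.67): print(t,[proj(S,W(.1007-.215*np.cos(t),y,.09+.215*np.sin(t))).round(1) for y in(-.092,.048)],[proj(T,W(.1007-.215*np.cos(t),y,.09+.215*np.sin(t))).round(1) for y in(-.092,.048)])
# expected mount centres (dome tops) at .67: pocket x .0164 -> d=.0843 from hinge
for t in(.53,.67):
  for y in(-.1145,-.0275):
    d,hh=.0843,.03; x=.1007-d*np.cos(t)+ -hh*-np.sin(t); z=.09+d*np.sin(t)+hh*np.cos(t)
    print('exp mount',t,y,proj(S,W(x,y,z)).round(1),proj(T,W(x,y,z)).round(1))
for l in('mount1','jar','cup','pawl_tab'):
  for n in('scene','top'): print(n,l,[(round(d['p'],2),(np.array(d['position'])*[640,480]).round(0)) for d in r.recognise(n,l)])
m=cv2.inRange(cv2.cvtColor(T['img'],cv2.COLOR_RGB2HSV),(0,150,80),(8,255,255));nn,l,st,ce=cv2.connectedComponentsWithStats(m);print('tab',[(st[i].tolist(),ce[i].round(1)) for i in range(1,nn) if st[i,4]>15])
```

```text
[([326, 152, 51, 32, 301], array([349.2, 163. ]))]
0.53 [array([323.9, 170.4]), array([365.9, 158.9])] [array([255.2, 281. ]), array([186.9, 275.6])]
0.67 [array([327.4, 164.9]), array([370.2, 153.4])] [array([254. , 271.5]), array([184.3, 266. ])]
exp mount 0.53 -0.1145 [341.6 207.9] [274.7 223.9]
exp mount 0.53 -0.0275 [369.2 199. ] [234.6 220.8]
exp mount 0.67 -0.1145 [343.9 207.4] [274.7 218.6]
exp mount 0.67 -0.0275 [371.7 198.5] [234.4 215.5]
scene mount1 [(0.73, array([304., 274.])), (0.71, array([343., 212.])), (0.58, array([368., 202.])), (0.45, array([370., 194.]))]
top mount1 [(0.93, array([239., 219.])), (0.87, array([271., 223.]))]
scene jar [(0.96, array([179., 322.]))]
top jar [(0.59, array([479., 218.]))]
scene cup [(0.63, array([142., 290.]))]
top cup [(0.93, array([496., 283.]))]
scene pawl_tab []
top pawl_tab []
tab [([143, 238, 24, 7, 98], array([155.6, 240.5])), ([0, 425, 50, 55, 1699], array([ 24.3, 453.5])), ([9, 458, 15, 11, 122], array([ 16.1, 462.7]))]
```

```bash
python3 -c "
from bench import r
print(r.close_job())"
```

```text
the job is handed in; nothing more can be done
None
```

The job is handed in: pink and green lie dome up in pockets of their own, the board is propped on the ratchet at the highest notch (about 0.665 rad), and the jar and cup are where they were; the blue-domed mount was absent, the finger once slipped off the bar (58 N at the wrist), and I viewed 18 pictures, over the limit of 14.

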